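# Set up the hub-welding bench: top up the nuts, stack the hub rings

### The arm

A 7-joint arm with a two-finger parallel gripper is mounted at the origin on the work surface. World frame = base frame: x ahead of the robot, y to its left, z up, the work surface at z = 0. Lengths are in mm, angles in rad, forces in N, time in s.
With the tool pointing down it reaches from about 425 to 925 mm from the base axis. Payload 6.8 kg.
Tool frame: the origin (TCP) lies on the centre line of the jaws, within the pads' length; the fingertips stand 19 mm ahead of it and the grasp point (between the pads) is the TCP; z points along the fingers, y is the line along which they close (so a half turn about z gives the same grasp; the last joint's range is limited). The gripper opens to 88 mm and grips with 3 to 60 N. Pads are 20 mm wide; open, the fingers measure 115 mm over their backs; the gripper's body (75 mm by 178 mm) begins 61 mm behind the grasp point.
Start: joints at [1.22, 0.477, 0.022, 1.555, -0.011, 1.109, -0.083], TCP at [162.292, -655.216, 241.664] pointing down, gripper open.
Joint ranges: [-2.96, 2.96], [-0.34, 2.1], [-1.41, 1.46], [0.24, 2.44], [-1.37, 4.51], [0.17, 1.92], [-2.96, 2.96]. Speed limits (rad/s): [2.39, 2.39, 3.14, 3.14, 3.14, 3.14, 3.14].

### API

Orientations are given as a 3x3 rotation matrix whose columns are the frame's x, y, z axes.
In Python, from rig import ctrl gives the robot as it stands.
- The arm moves only by the tool drive_tool, never from a script. Its argument "moves" is a list of rows, each a list of 2 entries, a list of its own where there are three numbers: the shift along the world's x, y, z normalised to -1 to 1, where 1 is 10 cm, then the turn, a rotation vector about the world's x, y, z normalised to -1 to 1, where 1 is pi rad. In form: [[[dx, dy, dz], [wx, wy, wz]], ...]. A call has 1 to 20 rows; each row is the pose to reach, as a shift and turn from the pose commanded when the call began, turning the shorter way round; what a row does not reach only later rows make up. A row lasts 1/12 s, in which the tool goes at most 41.7 mm and 7.16 degrees, less where a joint would pass 70% of its speed; a pose out of reach is approached as far as the arm can. A call with a number of a shift or a turn outside -1 to 1 is refused whole. A call with a gripper value outside its range is refused whole. "claw" is the opening, from -1 (shut) to 1 (fully open), set as the call begins (left out, the last holds). The fingers move at their own pace and stop on an object; "force" is the grip in N (left out, the last holds). Time passes only in rows, so rows that repeat a pose let the fingers close. It gives the time, the measured TCP pose, the force, the opening and the grip force at its end, in the units of the state.
- ctrl.observe(): the state, without advancing time (a new reading comes with each control period).
- ctrl.camera(name): name is "scene" or "top"; returns (picture, depth): 384x512x3 uint8, blue, green, red; 384x512 float32, mm along the optical axis (not along the pixel's ray), 0 where there is no reading.
- ctrl.camera_params(name): a dict with "intrinsics" (3x3 intrinsics, pixels), "xyz" and "orientation" of the camera in the world. Camera axes: x right, y up, looking along -z (the intrinsics and any distortion apply to the point x, -y, -z); pixel columns grow to the right and rows downward; lengths in mm; the calibration is good to about 2 mm. A picture is of the moment at which its call begins. camera_params takes no time and is no camera call.
- ctrl.sign_off(): hands the job in; it is judged then, once.
Trained networks look in the newest picture that a camera, given by its name, has taken for a name from the list of things; names that differ only in an ending like _2 or _b are one class to them, and where a whole thing is asked for, a point or a joint stands for the part that bears it (a point fixed in the world has none). Each returns a list of dicts, best first, with "p" (0 to 1); they miss things now and then, are a little off and sometimes report something else, mostly with a low value. They report only what shows in the picture. A call takes as long as a camera call.
- ctrl.look_for(thing, camera): "bbox" ([left, top, right, bottom] in pixels, round what is visible of it).
- ctrl.trace(thing, camera): "region" (384x512 bool, what is visible of it) and "bbox" ([left, top, right, bottom] in pixels, round what is visible of it).
- ctrl.landmark_of(thing, camera): "at" ([row, column] in pixels: a listed point, or the origin of a listed thing).
The state is a dict: "t": time; "q": joint angles; "joint_velocities": joint speeds; "tau": joint torques, N m; "position": TCP position; "eef_rot": TCP orientation; "force": force on the tool from outside, world axes, zero at the start; "moment": the same for the moment, N m; "gripper_width": finger opening in mm; "grip_force": force on a finger pad.
Only numpy, scipy, OpenCV 4.12 (cv2) and the standard library are available. Lean on these libraries where they do the work, as an engineer would, in place of code of your own. Each camera call takes 0.05 s, during which the arm holds its last target. There are 200 camera calls.

### The job

Set the bench up for welding the next hub: pour all the hex nuts from the red tin into the compartment of the green parts bin where the hex nut already lies (not the one with the brass pin), and stand the empty tin upright on the black rubber mat again. Slip every loose steel ring over the post of the welding jig, the widest at the bottom and each narrower one on top of it, all fully home. Leave the screwdriver and the link plate that lie nearby where they are.

Things in the scene. Friction and masses are not known exactly. Their poses are not given: they have to be found in the camera images.
- tin: round open red tin, upright at the start on the rubber mat with the hex nuts in it: outside diameter 68 mm, height 90 mm, wall 2 mm, bottom 4 mm thick, 0.08-0.17 kg empty. Origin at the centre of its underside, z along its axis to the mouth.
- tin_rim (a point): centre of the tin's mouth, 90 mm above its underside
- mat: flat square black rubber mat, 120 x 120 x 4 mm, fixed to the bench. Origin at the centre of its underside; the tin stands on its top, 4 mm up.
- bin_left (a point): centre of the floor of the +y compartment of the green parts bin. The bin is fixed, open on top, 160 mm (its x) by 300 mm (its y), 55 mm high, walls and floor 5 mm thick; a 5 mm wall of full height at mid length, along x, parts it into two compartments 150 x 142 mm inside, 50 mm deep. This point lies 5 mm over the bench and 72.5 mm from the bin's centre; axes as the bin's.
- bin_right (a point): centre of the floor of the compartment on the bin's -y side, the same size, 145 mm from bin_left. Axes as the bin's.
- kept_nut: a single hex nut already in one of the two compartments (either one, drawn at the start), the same as the nuts in the tin: it shows where the hex nuts are kept. Origin at its middle.
- kept_pin: a single brass round pin, 22 mm diameter, 60 mm long, lying in the other compartment. Origin at its middle, x along it.
- jig: welding jig, fixed: blue base plate 130 x 130 x 10 mm, on its centre a round seat boss 40 mm in diameter and 10 mm high (top 20 mm over the bench) and from it an upright brass locating post 25 mm in diameter, 72 mm tall over the seat, its last 12 mm tapering to 12 mm diameter. Origin at the centre of the plate's underside.
- jig_seat (a point): centre of the seat, on the post's axis, 20 mm over the bench: the lowest ring's underside rests at this height
- screwdriver: screwdriver 200 mm long, orange handle 26 mm thick; a bystander. Origin under the middle of its length, x along it to the tip.
- link_plate: flat steel link plate 113 x 28 x 5 mm with two holes; a bystander. Origin at the centre of its underside.
- nut_1: hex nut in the tin (7 to 9 of the nine are there, the others are absent): 24 mm across flats, 28 mm across corners, 14 mm thick, 35 g, oiled, slides on the tin's wall at a slope of 14 to 20 degrees. Origin at its middle, z along its axis.
- nut_2: hex nut in the tin (7 to 9 of the nine are there, the others are absent): 24 mm across flats, 28 mm across corners, 14 mm thick, 35 g, oiled, slides on the tin's wall at a slope of 14 to 20 degrees. Origin at its middle, z along its axis.
- nut_3: hex nut in the tin (7 to 9 of the nine are there, the others are absent): 24 mm across flats, 28 mm across corners, 14 mm thick, 35 g, oiled, slides on the tin's wall at a slope of 14 to 20 degrees. Origin at its middle, z along its axis.
- nut_4: hex nut in the tin (7 to 9 of the nine are there, the others are absent): 24 mm across flats, 28 mm across corners, 14 mm thick, 35 g, oiled, slides on the tin's wall at a slope of 14 to 20 degrees. Origin at its middle, z along its axis.
- nut_5: hex nut in the tin (7 to 9 of the nine are there, the others are absent): 24 mm across flats, 28 mm across corners, 14 mm thick, 35 g, oiled, slides on the tin's wall at a slope of 14 to 20 degrees. Origin at its middle, z along its axis.
- nut_6: hex nut in the tin (7 to 9 of the nine are there, the others are absent): 24 mm across flats, 28 mm across corners, 14 mm thick, 35 g, oiled, slides on the tin's wall at a slope of 14 to 20 degrees. Origin at its middle, z along its axis.
- nut_7: hex nut in the tin (7 to 9 of the nine are there, the others are absent): 24 mm across flats, 28 mm across corners, 14 mm thick, 35 g, oiled, slides on the tin's wall at a slope of 14 to 20 degrees. Origin at its middle, z along its axis.
- nut_8: hex nut in the tin (7 to 9 of the nine are there, the others are absent): 24 mm across flats, 28 mm across corners, 14 mm thick, 35 g, oiled, slides on the tin's wall at a slope of 14 to 20 degrees. Origin at its middle, z along its axis.
- nut_9: hex nut in the tin (7 to 9 of the nine are there, the others are absent): 24 mm across flats, 28 mm across corners, 14 mm thick, 35 g, oiled, slides on the tin's wall at a slope of 14 to 20 degrees. Origin at its middle, z along its axis.
- ring_68: plain steel ring lying flat on the bench, outside diameter 68 mm, bore 30 mm, 16 mm high (3 or 4 of the four rings are there); it fits over the jig's post with 2.5 mm all round. Origin at its middle, 8 mm above its underside, z along its axis.
- ring_60: plain steel ring lying flat on the bench, outside diameter 60 mm, bore 30 mm, 16 mm high (3 or 4 of the four rings are there); it fits over the jig's post with 2.5 mm all round. Origin at its middle, 8 mm above its underside, z along its axis.
- ring_52: plain steel ring lying flat on the bench, outside diameter 52 mm, bore 30 mm, 16 mm high (3 or 4 of the four rings are there); it fits over the jig's post with 2.5 mm all round. Origin at its middle, 8 mm above its underside, z along its axis.
- ring_44: plain steel ring lying flat on the bench, outside diameter 44 mm, bore 30 mm, 16 mm high (3 or 4 of the four rings are there); it fits over the jig's post with 2.5 mm all round. Origin at its middle, 8 mm above its underside, z along its axis.

How it is judged (in metres and radians):
On the way:
1. the tin is tipped out over the compartment that holds the kept hex nut ((((x of kept_nut in the frame of bin_left between -0.075 and 0.075 m and y of kept_nut in the frame of bin_left between -0.071 and 0.071 m and z of kept_nut in the frame of bin_left between -0.006 and 0.05 m) and angle between tin's own z axis and vertical above 1.3 rad and horizontal distance between tin_rim and bin_left below 0.11 m and height (world z) of tin_rim above 0.04 m) or ((x of kept_nut in the frame of bin_right between -0.075 and 0.075 m and y of kept_nut in the frame of bin_right between -0.071 and 0.071 m and z of kept_nut in the frame of bin_right between -0.006 and 0.05 m) and angle between tin's own z axis and vertical above 1.3 rad and horizontal distance between tin_rim and bin_right below 0.11 m and height (world z) of tin_rim above 0.04 m))), for 0.2 s.
At the end, for the whole second after the job is handed in: Hex nuts all in the compartment of the kept nut, the pin in the other; the tin at rest on the mat, upright within 0.1 rad; every ring on the post, level within 0.1 rad and 6 mm of its axis, down on the seat or the next wider ring within 4 mm, the widest lowest ((((x of kept_nut in the frame of bin_left between -0.075 and 0.075 m and y of kept_nut in the frame of bin_left between -0.071 and 0.071 m and z of kept_nut in the frame of bin_left between -0.006 and 0.05 m) and (x of kept_pin in the frame of bin_right between -0.075 and 0.075 m and y of kept_pin in the frame of bin_right between -0.071 and 0.071 m and z of kept_pin in the frame of bin_right between -0.006 and 0.05 m) and (x of nut_1 in the frame of bin_left between -0.075 and 0.075 m and y of nut_1 in the frame of bin_left between -0.071 and 0.071 m and z of nut_1 in the frame of bin_left between -0.006 and 0.05 m) and (x of nut_2 in the frame of bin_left between -0.075 and 0.075 m and y of nut_2 in the frame of bin_left between -0.071 and 0.071 m and z of nut_2 in the frame of bin_left between -0.006 and 0.05 m) and (x of nut_3 in the frame of bin_left between -0.075 and 0.075 m and y of nut_3 in the frame of bin_left between -0.071 and 0.071 m and z of nut_3 in the frame of bin_left between -0.006 and 0.05 m) and (x of nut_4 in the frame of bin_left between -0.075 and 0.075 m and y of nut_4 in the frame of bin_left between -0.071 and 0.071 m and z of nut_4 in the frame of bin_left between -0.006 and 0.05 m) and (x of nut_5 in the frame of bin_left between -0.075 and 0.075 m and y of nut_5 in the frame of bin_left between -0.071 and 0.071 m and z of nut_5 in the frame of bin_left between -0.006 and 0.05 m) and (x of nut_6 in the frame of bin_left between -0.075 and 0.075 m and y of nut_6 in the frame of bin_left between -0.071 and 0.071 m and z of nut_6 in the frame of bin_left between -0.006 and 0.05 m) and (x of nut_7 in the frame of bin_left between -0.075 and 0.075 m and y of nut_7 in the frame of bin_left between -0.071 and 0.071 m and z of nut_7 in the frame of bin_left between -0.006 and 0.05 m) and (x of nut_8 in the frame of bin_left between -0.075 and 0.075 m and y of nut_8 in the frame of bin_left between -0.071 and 0.071 m and z of nut_8 in the frame of bin_left between -0.006 and 0.05 m) and (x of nut_9 in the frame of bin_left between -0.075 and 0.075 m and y of nut_9 in the frame of bin_left between -0.071 and 0.071 m and z of nut_9 in the frame of bin_left between -0.006 and 0.05 m)) or ((x of kept_nut in the frame of bin_right between -0.075 and 0.075 m and y of kept_nut in the frame of bin_right between -0.071 and 0.071 m and z of kept_nut in the frame of bin_right between -0.006 and 0.05 m) and (x of kept_pin in the frame of bin_left between -0.075 and 0.075 m and y of kept_pin in the frame of bin_left between -0.071 and 0.071 m and z of kept_pin in the frame of bin_left between -0.006 and 0.05 m) and (x of nut_1 in the frame of bin_right between -0.075 and 0.075 m and y of nut_1 in the frame of bin_right between -0.071 and 0.071 m and z of nut_1 in the frame of bin_right between -0.006 and 0.05 m) and (x of nut_2 in the frame of bin_right between -0.075 and 0.075 m and y of nut_2 in the frame of bin_right between -0.071 and 0.071 m and z of nut_2 in the frame of bin_right between -0.006 and 0.05 m) and (x of nut_3 in the frame of bin_right between -0.075 and 0.075 m and y of nut_3 in the frame of bin_right between -0.071 and 0.071 m and z of nut_3 in the frame of bin_right between -0.006 and 0.05 m) and (x of nut_4 in the frame of bin_right between -0.075 and 0.075 m and y of nut_4 in the frame of bin_right between -0.071 and 0.071 m and z of nut_4 in the frame of bin_right between -0.006 and 0.05 m) and (x of nut_5 in the frame of bin_right between -0.075 and 0.075 m and y of nut_5 in the frame of bin_right between -0.071 and 0.071 m and z of nut_5 in the frame of bin_right between -0.006 and 0.05 m) and (x of nut_6 in the frame of bin_right between -0.075 and 0.075 m and y of nut_6 in the frame of bin_right between -0.071 and 0.071 m and z of nut_6 in the frame of bin_right between -0.006 and 0.05 m) and (x of nut_7 in the frame of bin_right between -0.075 and 0.075 m and y of nut_7 in the frame of bin_right between -0.071 and 0.071 m and z of nut_7 in the frame of bin_right between -0.006 and 0.05 m) and (x of nut_8 in the frame of bin_right between -0.075 and 0.075 m and y of nut_8 in the frame of bin_right between -0.071 and 0.071 m and z of nut_8 in the frame of bin_right between -0.006 and 0.05 m) and (x of nut_9 in the frame of bin_right between -0.075 and 0.075 m and y of nut_9 in the frame of bin_right between -0.071 and 0.071 m and z of nut_9 in the frame of bin_right between -0.006 and 0.05 m))) and angle between tin's own z axis and vertical below 0.1 rad and linear speed of each of tin, ring_68, ring_60, ring_52, ring_44 below 0.02 m/s and z of tin in the frame of mat between 0 and 0.012 m and x of tin in the frame of mat between -0.06 and 0.06 m and y of tin in the frame of mat between -0.06 and 0.06 m and horizontal distance between each of ring_68, ring_60, ring_52, ring_44 and jig_seat below 0.006 m and z of ring_68 in the frame of jig_seat between 0.005 and 0.012 m and angle between the z axis of each of ring_68, ring_60, ring_52, ring_44 and the z axis of jig, either way round below 0.1 rad and ((z of ring_68 in the frame of ring_60 below -0.012 m and angle between ring_60's own z axis and vertical below 0.2 rad) or (z of ring_68 in the frame of ring_60 above 0.012 m and angle between ring_60's own z axis and vertical above 2.9 rad)) and ((z of ring_68 in the frame of ring_52 below -0.012 m and angle between ring_52's own z axis and vertical below 0.2 rad) or (z of ring_68 in the frame of ring_52 above 0.012 m and angle between ring_52's own z axis and vertical above 2.9 rad)) and ((z of ring_68 in the frame of ring_44 below -0.012 m and angle between ring_44's own z axis and vertical below 0.2 rad) or (z of ring_68 in the frame of ring_44 above 0.012 m and angle between ring_44's own z axis and vertical above 2.9 rad)) and z of ring_60 in the frame of jig_seat between 0.005 and 0.028 m and ((z of ring_60 in the frame of ring_52 below -0.012 m and angle between ring_52's own z axis and vertical below 0.2 rad) or (z of ring_60 in the frame of ring_52 above 0.012 m and angle between ring_52's own z axis and vertical above 2.9 rad)) and ((z of ring_60 in the frame of ring_44 below -0.012 m and angle between ring_44's own z axis and vertical below 0.2 rad) or (z of ring_60 in the frame of ring_44 above 0.012 m and angle between ring_44's own z axis and vertical above 2.9 rad)) and z of ring_52 in the frame of jig_seat between 0.005 and 0.044 m and ((z of ring_52 in the frame of ring_44 below -0.012 m and angle between ring_44's own z axis and vertical below 0.2 rad) or (z of ring_52 in the frame of ring_44 above 0.012 m and angle between ring_44's own z axis and vertical above 2.9 rad)) and z of ring_44 in the frame of jig_seat between 0.005 and 0.06 m); the robot touches nothing.
It fails at once if the screwdriver, a bystander, is moved more than 4 cm (distance of screwdriver from where it was at the start of the episode above 0.04 m).
It fails at once if the link plate, a bystander, is moved more than 4 cm (distance of link_plate from where it was at the start of the episode above 0.04 m).
Of nut_7, nut_8, nut_9 only 1 to 3 are there at a start; the rules pass over those that are not, and their reading is None.
Of ring_68, ring_60, ring_52, ring_44 only 3 to 4 are there at a start; the rules pass over those that are not, and their reading is None.
At some moment in a run one of ring_68, ring_60, ring_52, ring_44 may be knocked a few centimetres aside while the robot is not near it.
It also fails if it takes over 208 s, if anything falls off the work surface, if the arm or the gripper's body presses on something with over 40 N, if the wrist force passes 120 N, or if a joint passes its speed limit or range.

## Working session

There is one attempt and no reset: what is moved stays moved. The work goes in short steps, Python scripts to look and compute and a tool call to move; the robot and the scene stay as the last step left them, time stands still between calls to the robot, and variables do not carry over. Pictures are saved under pics/ and viewed, at most 14 in all, crops included, and the job is handed in when it is done.

Besides the shell and the picture viewer there is one more tool, called after "Request:" as name(argument=value, ...) on one line, values as JSON. drive_tool: Moves the arm, as the interface text tells. Its arguments: {"type":"object","properties":{"moves":{"type":"array"},"claw":{"type":"number"},"force":{"type":"number"}},"required":["moves"]}

```bash
ls; mkdir -p pics; python3 - <<'E'
from rig import ctrl
import cv2
s=ctrl.observe(); print({k:s[k] for k in('t','position','eef_rot','gripper_width','force')})
for c in('scene','top'):
    im,d=ctrl.camera(c); cv2.imwrite(f'pics/{c}0.png',im); print(c,ctrl.camera_params(c))
E
```

```text
pics
{'t': 0.0, 'position': array([ 162.10758864, -654.67191991,  240.6826666 ]), 'eef_rot': array([[ 9.70670056e-01,  2.40414866e-01, -5.78784105e-04],
       [ 2.40415512e-01, -9.70668595e-01,  1.69095419e-03],
       [-1.55277030e-04, -1.78050727e-03, -9.99998403e-01]]), 'gripper_width': 87.90841932582562, 'force': array([-0.48025438,  0.48264873, -0.52571917])}
scene {'intrinsics': array([[376.33008724,   0.        , 251.03365334],
       [  0.        , 376.33008724, 192.26229071],
       [  0.        ,   0.        ,   1.        ]]), 'xyz': array([1046.04855337,  416.99601564,  713.61790481]), 'orientation': array([[-0.59677847, -0.52577403,  0.60614943],
       [ 0.80225103, -0.40580982,  0.43784892],
       [ 0.0157718 ,  0.74758281,  0.66398132]])}
top {'intrinsics': array([[378.54789578,   0.        , 261.77547097],
       [  0.        , 378.54789578, 187.42259438],
       [  0.        ,   0.        ,   1.        ]]), 'xyz': array([ 434.86705143,  -12.12390224, 1011.43309989]), 'orientation': array([[-4.09400214e-05,  9.98689895e-01, -5.11711986e-02],
       [-9.99905315e-01, -7.45038809e-04, -1.37406706e-02],
       [-1.37607934e-02,  5.11657909e-02,  9.98595365e-01]])}
```

View pics/scene0.png

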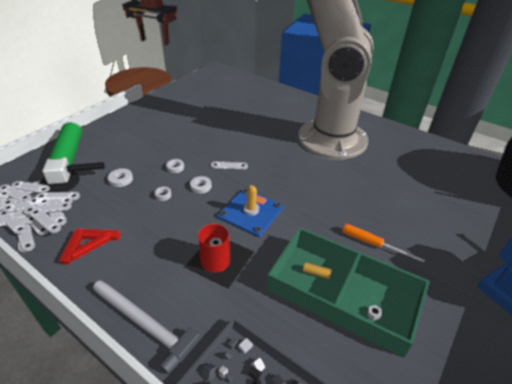

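View pics/top0.png

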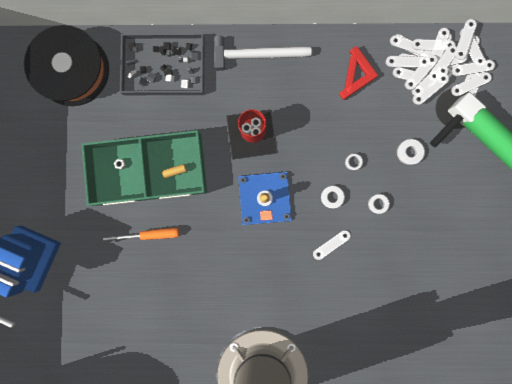

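Both views agree. The nut is in the left (+y) bin compartment at top-view (119,164) and the pin is at (174,171). The tin with nuts is at (252,126), and the jig post at (265,198). The four rings are at (411,152), (333,197), (379,203) and (354,161), with the link plate at (332,245) and the screwdriver at (145,235).

```bash
cat > h.py <<'E'
import numpy as np, cv2
from rig import ctrl
P={c:ctrl.camera_params(c) for c in('scene','top')}
def cloud(cam,d):
    p=P[cam];K=p['intrinsics'];v,u=np.mgrid[:384,:512]
    X=np.stack([(u-K[0,2])/K[0,0]*d,-(v-K[1,2])/K[1,1]*d,-d],-1)
    W=X@p['orientation'].T+p['xyz']; W[d<=0]=np.nan
    return W
def toplane(cam,u,v,z):
    p=P[cam];K=p['intrinsics']
    r=p['orientation']@np.array([(u-K[0,2])/K[0,0],-(v-K[1,2])/K[1,1],-1])
    return p['xyz']+r*(z-p['xyz'][2])/r[2]
def tri(a,b):  # nearest point of rays (cam,u,v)
    A=np.zeros((3,3));y=np.zeros(3);R=[]
    for c,u,v in(a,b):
        r=toplane(c,u,v,0)-P[c]['xyz'];r/=np.linalg.norm(r);M=np.eye(3)-np.outer(r,r);A+=M;y+=M@P[c]['xyz'];R.append(M)
    x=np.linalg.solve(A,y);return x,[np.linalg.norm(M@(x-P[c[0]]['xyz'])) for M,c in zip(R,(a,b))]
def f(x):return np.round(x,1).tolist()
E
python3 - <<'E'
from h import *
for cam in('scene','top'):
    im,d=ctrl.camera(cam);W=cloud(cam,d)
    for n in('ring_68','tin','jig','mat','kept_nut','kept_pin','link_plate','screwdriver'):
        for o in ctrl.trace(n,cam):
            if o['p']<.4: continue
            m=o['region'];w=W[m];w=w[~np.isnan(w[:,0])]
            zt=np.percentile(w[:,2],90);t=w[w[:,2]>zt-5]
            (cx,cy),r=cv2.minEnclosingCircle(t[:,:2].astype(np.float32))
            # image-edge circle
            print(cam,n,round(o['p'],2),np.round(o['bbox']),'z',f(np.percentile(w[:,2],[5,50,95])),'med',f(np.median(w,0)),'topcirc',f([cx,cy,r]),m.sum())
    for n in('tin_rim','jig_seat','bin_left','bin_right'):
        print(cam,n,[(round(o['p'],2),f(o['at'])) for o in ctrl.landmark_of(n,cam)[:3]])
E
```

```text
scene ring_68 0.77 [169. 160. 185. 175.] z [0.5, 13.2, 16.9] med [445.1, -300.7, 13.2] topcirc [445.9, -303.6, 26.9] 189
scene ring_68 0.67 [215. 163. 249. 170.] z [1.9, 4.3, 6.7] med [336.7, -174.7, 4.3] topcirc [336.0, -178.4, 53.1] 193
scene ring_68 0.6 [189. 178. 212. 194.] z [-0.1, 14.1, 17.1] med [466.9, -179.1, 14.1] topcirc [465.0, -181.6, 30.8] 292
scene ring_68 0.58 [155. 188. 169. 201.] z [2.8, 12.7, 16.6] med [559.9, -240.2, 12.7] topcirc [559.0, -238.1, 20.6] 112
scene ring_68 0.57 [110. 172. 133. 189.] z [2.4, 14.4, 17.3] med [584.8, -385.0, 14.4] topcirc [582.7, -387.8, 35.0] 349
scene tin 0.56 [198. 225. 227. 271.] z [14.6, 62.0, 92.6] med [651.2, 34.0, 62.0] topcirc [643.3, 27.1, 34.9] 1195
scene tin 0.48 [167. 158. 183. 174.] z [-0.4, 12.1, 16.9] med [446.3, -302.5, 12.1] topcirc [445.9, -303.6, 26.9] 209
scene jig 0.95 [220. 187. 286. 236.] z [1.9, 10.0, 66.6] med [471.6, 5.8, 10.0] topcirc [462.8, -2.6, 12.6] 1889
scene mat 0.63 [189. 243. 255. 287.] z [1.0, 3.7, 6.0] med [653.1, 61.5, 3.7] topcirc [633.9, 34.2, 81.4] 1208
scene kept_pin 0.74 [303. 264. 329. 278.]
[... 1323 characters left out ...]
9.7, 18.6] topcirc [549.4, 381.4, 12.4] 85
top kept_pin 0.63 [166. 163. 182. 178.] z [19.3, 24.7, 28.5] med [528.9, 232.6, 24.7] topcirc [529.9, 233.3, 28.9] 164
top link_plate 0.77 [313. 227. 348. 259.] z [-0.4, 4.4, 7.7] med [336.7, -181.3, 4.4] topcirc [336.5, -179.8, 55.9] 477
top link_plate 0.74 [397. 138. 421. 166.] z [0.3, 14.8, 18.4] med [579.3, -388.3, 14.8] topcirc [580.8, -390.3, 34.2] 518
top screwdriver 0.91 [136. 230. 177. 240.] z [15.6, 22.9, 26.8] med [364.4, 266.7, 22.9] topcirc [365.3, 272.4, 50.1] 344
top tin_rim [(0.78, [120.3, 250.0]), (0.64, [235.9, 139.9])]
top jig_seat [(0.59, [197.2, 265.3])]
top bin_left [(0.92, [171.1, 121.6])]
top bin_right [(0.7, [167.0, 179.0])]
```

```bash
cat >> h.py <<'E'
def band(W,c,r,z0,z1):
    m=(np.hypot(W[...,0]-c[0],W[...,1]-c[1])<r)&(W[...,2]>z0)&(W[...,2]<z1);return W[m]
from scipy.optimize import least_squares
def fitc(p,R,c):
    s=least_squares(lambda x:np.hypot(p[:,0]-x[0],p[:,1]-x[1])-R,c,loss='soft_l1',f_scale=2);return s.x
def rings(W,guess):
    out=[]
    for g in guess:
        c=np.array(g,float)
        for _ in range(3):
            p=band(W,c,45,10,24); c=(p[:,:2].max(0)+p[:,:2].min(0))/2*0.3+0.7*p[:,:2].mean(0)
        out.append((f(c),round(float(np.median(p[:,2])),1),f(np.ptp(p[:,:2],axis=0)),len(p)))
    return out
R0=[(582,-389),(463,-182),(444,-304),(557,-239)]
E
python3 - <<'E'
from h import *
for cam in('top','scene'):
    im,d=ctrl.camera(cam);W=cloud(cam,d)
    print(cam); [print(' ',x) for x in rings(W,R0)]
    p=band(W,(462,-3),30,32,78);print('post side',len(p),fitc(p,11.5,(462,-3)))
    p=band(W,(462,-3),30,84,100);print('tip',len(p),f(p.mean(0)) if len(p) else 0)
    p=band(W,(462,-3),110,7,13);r=cv2.minAreaRect(p[:,:2].astype(np.float32));print('plate',r)
    p=band(W,(462,-3),28,17,23);print('seat',len(p),f(np.median(p,0)),fitc(p,16,(462,-3)))
    p=band(W,(641,27),45,84,100);print('tin rim',len(p),f(np.median(p,0)),fitc(p,33,(641,27)))
    p=band(W,(630,31),90,1.5,8);print('mat',cv2.minAreaRect(p[:,:2].astype(np.float32)))
    p=band(W,(550,310),200,47,62);print('bin',np.median(p[:,2]),cv2.minAreaRect(p[:,:2].astype(np.float32)))
    p=band(W,(641,27),28,5,84);print('in tin z',f(np.percentile(p[:,2],[5,50,95,99])))
E
```

```text
top
  ([580.7, -390.3], 15.1, [66.9, 67.9], 442)
  ([461.2, -183.0], 15.2, [58.0, 57.8], 305)
  ([443.5, -303.8], 15.4, [49.8, 49.8], 216)
  ([554.1, -239.7], 14.7, [40.5, 41.9], 124)
post side 2 [457.44928197  -4.4662054 ]
tip 46 [458.2, -4.6, 89.2]
plate ((458.0948181152344, -4.3124847412109375), (129.72633361816406, 129.7487335205078), 4.942712306976318)
seat 94 [455.3, -4.3, 20.1] [458.43578221  -4.33171709]
tin rim 105 [647.0, 27.1, 92.7] [640.62610825  26.35771483]
mat ((629.322509765625, 31.308135986328125), (173.1934051513672, 176.7559051513672), 41.52781677246094)
bin 54.07919992583811 ((534.5499877929688, 307.36541748046875), (161.87847900390625, 301.6056213378906), 6.679433345794678)
in tin z [7.4, 35.7, 50.6, 52.7]
scene
  ([584.8, -387.9], 15.2, [67.6, 68.2], 263)
  ([465.4, -180.9], 15.3, [60.2, 58.6], 198)
  ([446.6, -301.5], 15.1, [50.9, 51.3], 125)
  ([557.8, -239.2], 14.9, [42.3, 44.1], 99)
post side 133 [460.36393284  -3.87529585]
tip 36 [462.9, -2.1, 88.4]
plate ((460.3091735839844, -3.2609176635742188), (133.0607452392578, 130.3525390625), 4.509739398956299)
seat 72 [469.7, 3.9, 19.3] [460.05873205  -4.04674631]
tin rim 239 [644.0, 28.7, 90.4] [643.5081534   27.35722359]
mat ((635.3239135742188, 37.44763946533203), (156.5441436767578, 178.83909606933594), 51.142921447753906)
bin 53.94436416020517 ((536.6395874023438, 307.2342529296875), (163.85980224609375, 301.10003662109375), 6.7070698738098145)
in tin z [48.1, 50.3, 52.0, 62.3]
```

Request:
drive_tool(moves=[[[0.4, 0.4, 0], [0, 0, 0]], [[0.8, 0.8, 0], [0, 0, 0]], [[1, 1, 0], [0, 0, 0]], [[1, 1, 0], [0, 0, 0]]], claw=1)

```text
t: 1.83
position: [267.8, -550.7, 241.7]
eef_rot: [[0.969, 0.247, 0.003], [0.247, -0.969, 0.002], [0.003, -0.001, -1.0]]
force: [0.3, 0.5, 0.1]
gripper_width: 88.1
grip_force: 0.0
```

```bash
python3 - <<'E'
from h import *
for i in range(2):
    im,d=ctrl.camera('top');s=ctrl.observe();print(s['t'],f(s['position']),np.round(s['q'],3),f(s['force']))
E
```

```text
1.8833 [269.3, -549.7, 241.9] [ 1.036  0.375 -0.027  1.71   0.007  1.057 -0.311] [0.5, 1.0, -0.5]
1.9333 [266.5, -552.2, 242.0] [ 1.039  0.376 -0.024  1.709  0.008  1.057 -0.308] [-0.1, 0.5, 0.6]
```

Request:
drive_tool(moves=[[[0.35, 0.18, -0.17], [0, 0, 0]], [[0.7, 0.35, -0.35], [0, 0, 0]], [[1, 0.5, -0.5], [0, 0, 0]]])

```text
t: 2.18
position: [362.2, -506.2, 191.5]
eef_rot: [[0.971, 0.237, 0.0], [0.237, -0.971, -0.002], [-0.0, 0.002, -1.0]]
force: [0.0, -0.2, 0.2]
gripper_width: 88.1
grip_force: 0.0
```

Request:
drive_tool(moves=[[[0.35, 0.18, -0.17], [0, 0, 0]], [[0.7, 0.35, -0.35], [0, 0, 0]], [[1, 0.5, -0.5], [0, 0, 0]]])

```text
t: 2.43
position: [463.0, -455.8, 140.8]
eef_rot: [[0.971, 0.239, -0.0], [0.239, -0.971, -0.001], [-0.0, 0.001, -1.0]]
force: [-0.7, 0.3, 0.5]
gripper_width: 87.8
grip_force: 0.0
```

Request:
drive_tool(moves=[[[0.35, 0.18, -0.17], [0, 0, 0]], [[0.7, 0.35, -0.35], [0, 0, 0]], [[1, 0.5, -0.4], [0, 0, 0]], [[1, 0.5, -0.4], [0, 0, 0]]])

```text
t: 2.77
position: [568.8, -399.0, 99.3]
eef_rot: [[0.969, 0.249, 0.002], [0.249, -0.969, 0.005], [0.003, -0.004, -1.0]]
force: [0.6, 1.8, 0.9]
gripper_width: 88.0
grip_force: 0.0
```

```bash
python3 - <<'E'
from h import *
for cam in('top','scene'):
    im,d=ctrl.camera(cam);W=cloud(cam,d);cv2.imwrite(f'pics/{cam}1.png',im)
    print(cam)
    [print(' ',x) for x in rings(W,R0)]
s=ctrl.observe();print(s['t'],f(s['position']),np.round(s['q'],3),f(s['force']))
E
```

```text
top
  ([578.1, -366.7], 15.0, [63.6, 27.8], 75)
  ([461.1, -182.9], 15.3, [57.9, 57.9], 304)
  ([443.5, -304.0], 15.4, [49.8, 50.2], 214)
  ([554.3, -239.8], 14.9, [40.5, 41.6], 127)
scene
  ([584.2, -387.9], 15.3, [67.1, 69.8], 258)
  ([465.2, -180.2], 15.2, [58.7, 60.6], 201)
  ([447.3, -301.8], 15.0, [50.4, 50.6], 123)
  ([557.9, -238.9], 14.4, [41.5, 45.5], 101)
2.8667 [563.1, -404.9, 100.8] [ 0.585  0.65  -0.075  1.61   0.059  0.885 -0.839] [0.3, -0.7, -0.3]
```

Request:
drive_tool(moves=[[[0.2, 0.16, 0], [0, 0, 0]], [[0.2, 0.16, 0], [0, 0, 0]], [[0.2, 0.16, -0.15], [0, 0, 0]], [[0.2, 0.16, -0.3], [0, 0, 0]], [[0.2, 0.16, -0.45], [0, 0, 0]], [[0.2, 0.16, -0.6], [0, 0, 0]], [[0.2, 0.16, -0.7], [0, 0, 0]], [[0.2, 0.16, -0.75], [0, 0, 0]], [[0.2, 0.16, -0.8], [0, 0, 0]], [[0.2, 0.16, -0.8], [0, 0, 0]], [[0.2, 0.16, -0.8], [0, 0, 0]]])

```text
t: 3.78
position: [582.6, -389.3, 21.8]
eef_rot: [[0.971, 0.24, 0.0], [0.24, -0.971, -0.0], [0.0, 0.0, -1.0]]
force: [-0.5, -0.3, -0.1]
gripper_width: 87.9
grip_force: 0.0
```

Request:
drive_tool(moves=[[[0, 0, 0], [0, 0, 0]], [[0, 0, 0], [0, 0, 0]], [[0, 0, 0], [0, 0, 0]], [[0, 0, 0], [0, 0, 0]], [[0, 0, 0], [0, 0, 0]], [[0, 0, 0], [0, 0, 0]], [[0, 0, 0], [0, 0, 0]], [[0, 0, 0], [0, 0, 0]]], claw=-1, force=25)

```text
t: 4.45
position: [582.7, -389.7, 22.4]
eef_rot: [[0.971, 0.24, 0.001], [0.24, -0.971, -0.001], [0.001, 0.001, -1.0]]
force: [-0.3, -0.2, 5.3]
gripper_width: 66.0
grip_force: 25.0
```

Request:
drive_tool(moves=[[[0, 0, 0.2], [0, 0, 0]], [[0, 0, 0.5], [0, 0, 0]], [[0, 0, 0.8], [0, 0, 0]], [[0, 0, 1], [0, 0, 0]], [[0, 0, 1], [0, 0, 0]]])

```text
t: 4.87
position: [584.4, -390.1, 126.0]
eef_rot: [[0.971, 0.24, 0.006], [0.24, -0.971, -0.003], [0.005, 0.004, -1.0]]
force: [1.4, -0.5, -1.5]
gripper_width: 66.4
grip_force: 25.0
```

```bash
python3 - <<'E'
from h import *
im,d=ctrl.camera('scene');W=cloud('scene',d);cv2.imwrite('pics/g1.png',cv2.resize(im[120:260,60:260],(800,560)))
s=ctrl.observe();c=s['position'];print(s['t'],f(c),f(s['force']))
p=band(W,c,50,90,119);print(len(p),f(np.percentile(p[:,2],[2,25,50,75,98])));print(f(p.min(0)),f(p.max(0)),fitc(p[(p[:,2]<114)],34,c[:2]))
E
```

```text
4.9167 [583.2, -389.4, 123.3] [-0.6, 0.3, -2.2]
222 [104.8, 109.9, 114.8, 117.6, 118.9]
[558.4, -428.2, 103.6] [619.2, -345.9, 119.0] [ 580.2557108  -381.97496563]
```

View pics/g1.png

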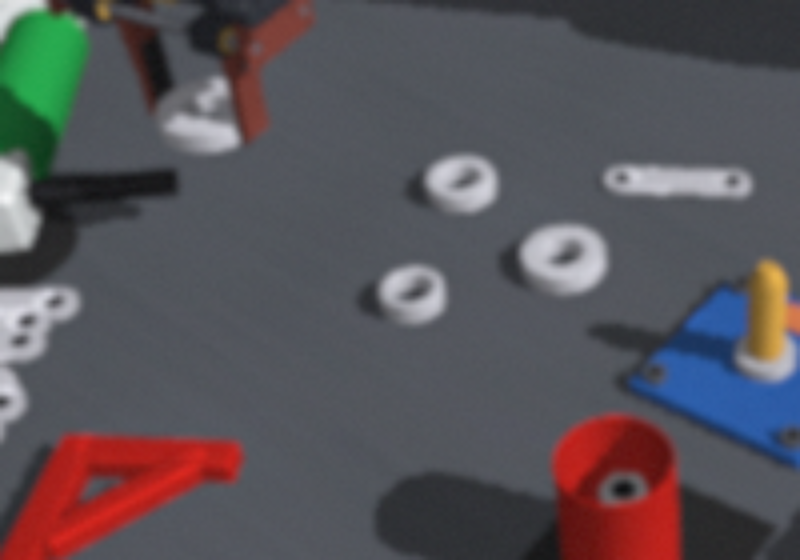

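Request:
drive_tool(moves=[[[-0.1, 0.3, 0.1], [0, 0, 0]], [[-0.2, 0.6, 0.1], [0, 0, 0]], [[-0.3, 1, 0.1], [0, 0, 0]]])

```text
t: 5.17
position: [550.1, -290.0, 129.5]
eef_rot: [[0.972, 0.237, -0.003], [0.237, -0.972, -0.0], [-0.003, -0.001, -1.0]]
force: [0.9, 0.4, -3.5]
gripper_width: 65.6
grip_force: 25.0
```

Request:
drive_tool(moves=[[[-0.1, 0.35, 0], [0, 0, 0]], [[-0.2, 0.7, 0], [0, 0, 0]], [[-0.3, 1, 0], [0, 0, 0]]])

```text
t: 5.42
position: [519.9, -185.9, 129.3]
eef_rot: [[0.97, 0.242, -0.004], [0.242, -0.97, 0.002], [-0.004, -0.003, -1.0]]
force: [-0.6, 1.1, -1.8]
gripper_width: 65.7
grip_force: 25.0
```

Request:
drive_tool(moves=[[[-0.1, 0.35, 0], [0, 0, 0]], [[-0.2, 0.7, 0], [0, 0, 0]], [[-0.3, 1, 0], [0, 0, 0]]])

```text
t: 5.67
position: [489.8, -86.6, 129.6]
eef_rot: [[0.97, 0.242, -0.004], [0.242, -0.97, 0.001], [-0.004, -0.002, -1.0]]
force: [0.4, 1.4, -1.8]
gripper_width: 65.7
grip_force: 25.0
```

Request:
drive_tool(moves=[[[-0.1, 0.3, 0], [0, 0, 0]], [[-0.2, 0.6, 0], [0, 0, 0]], [[-0.33, 0.85, 0], [0, 0, 0]], [[-0.33, 0.85, 0], [0, 0, 0]], [[-0.33, 0.85, 0], [0, 0, 0]], [[-0.33, 0.85, 0], [0, 0, 0]]])

```text
t: 6.17
position: [458.5, -4.7, 130.6]
eef_rot: [[0.971, 0.24, -0.002], [0.24, -0.971, -0.0], [-0.002, -0.0, -1.0]]
force: [0.1, -0.7, -2.4]
gripper_width: 65.7
grip_force: 25.0
```

```bash
python3 - <<'E'
from h import *
s=ctrl.observe();c=s['position'];print(s['t'],f(c),f(s['force']),np.round(s['q'],2))
im,d=ctrl.camera('scene');W=cloud('scene',d);cv2.imwrite('pics/g2.png',cv2.resize(im[120:260,160:360],(800,560)))
p=band(W,(460,-4),60,100,122);print(len(p),f(np.percentile(p[:,2],[2,25,50,75,98])));print(f(p.min(0)),f(p.max(0)))
g=[k for k in p if k[2]<113];g=np.array(g);print(len(g),fitc(g,34,c[:2]))
p=band(W,(460,-4),16,50,97);print('post',len(p),fitc(p,12,(460,-4)),f(p.max(0)))
E
```

```text
6.1667 [458.5, -4.7, 130.6] [0.1, -0.7, -2.4] [ 0.04  0.29 -0.19  2.15  0.08  0.71 -1.53]
175 [109.3, 113.1, 115.8, 119.4, 121.8]
[430.8, -40.7, 108.3] [493.7, 38.9, 121.9]
42 [458.76819644  -2.37458497]
post 111 [459.37233161  -4.22399947] [473.9, 8.8, 90.0]
```

View pics/g2.png

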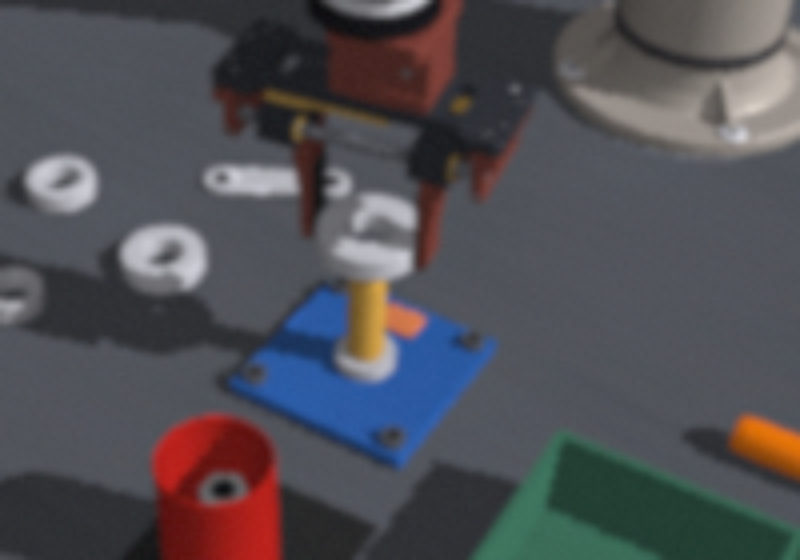

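Request:
drive_tool(moves=[[[0, 0, -0.1], [0, 0, 0]], [[0, 0, -0.2], [0, 0, 0]], [[0, 0, -0.3], [0, 0, 0]], [[0, 0, -0.4], [0, 0, 0]], [[0, 0, -0.5], [0, 0, 0]], [[0, 0, -0.6], [0, 0, 0]], [[0, 0, -0.7], [0, 0, 0]], [[0, 0, -0.8], [0, 0, 0]], [[0, 0, -0.85], [0, 0, 0]], [[0, 0, -0.89], [0, 0, 0]], [[0, 0, -0.89], [0, 0, 0]]])

```text
t: 7.13
position: [459.3, -4.1, 42.3]
eef_rot: [[0.971, 0.241, -0.0], [0.241, -0.971, -0.0], [-0.0, -0.0, -1.0]]
force: [-0.2, 0.0, -2.0]
gripper_width: 66.0
grip_force: 25.0
```

Request:
drive_tool(moves=[[[0, 0, 0], [0, 0, 0]], [[0, 0, 0], [0, 0, 0]], [[0, 0, 0], [0, 0, 0]], [[0, 0, 0], [0, 0, 0]], [[0, 0, 0], [0, 0, 0]], [[0, 0, 0.2], [0, 0, 0]], [[0, 0, 0.5], [0, 0, 0]], [[0, 0, 0.8], [0, 0, 0]], [[0, 0, 1], [0, 0, 0]]], claw=1)

```text
t: 7.88
position: [460.0, -4.1, 145.0]
eef_rot: [[0.971, 0.24, 0.002], [0.24, -0.971, 0.0], [0.002, 0.0, -1.0]]
force: [0.8, 1.1, 0.3]
gripper_width: 88.0
grip_force: 0.0
```

Request:
drive_tool(moves=[[[0, -0.35, 0], [0, 0, 0]], [[0, -0.7, 0], [0, 0, 0]], [[0, -1, 0], [0, 0, 0]]])

```text
t: 8.13
position: [459.5, -105.9, 143.5]
eef_rot: [[0.97, 0.241, 0.002], [0.241, -0.97, -0.001], [0.002, 0.001, -1.0]]
force: [0.5, -0.3, -0.2]
gripper_width: 87.7
grip_force: 0.0
```

Request:
drive_tool(moves=[[[0, -0.3, -0.2], [0, 0, 0]], [[0, -0.6, -0.5], [0, 0, 0]], [[0.04, -0.78, -0.6], [0, 0, 0]], [[0.04, -0.78, -0.6], [0, 0, 0]], [[0.04, -0.78, -0.6], [0, 0, 0]]])

```text
t: 8.55
position: [462.8, -182.8, 82.2]
eef_rot: [[0.971, 0.238, -0.001], [0.238, -0.971, 0.0], [-0.001, -0.001, -1.0]]
force: [0.4, 1.3, 0.8]
gripper_width: 87.8
grip_force: 0.0
```

```bash
python3 - <<'E'
from h import *
for cam in('top','scene'):
    im,d=ctrl.camera(cam);W=cloud(cam,d)
    print(cam); [print(' ',x) for x in rings(W,R0[1:])]
    p=band(W,(460,-4),45,30,42);print('r68',len(p),f(np.median(p,0)),f((p.min(0)+p.max(0))/2),f(np.ptp(p,axis=0)))
s=ctrl.observe();print(s['t'],f(s['position']),f(s['force']))
E
```

```text
topTraceback (most recent call last):
  File "<stdin>", line 4, in <module>
  File "h.py", line 29, in rings
    p=band(W,c,45,10,24); c=(p[:,:2].max(0)+p[:,:2].min(0))/2*0.3+0.7*p[:,:2].mean(0)
                             ~~~~~~~~~~~^^^
    return umr_maximum(a, axis, None, out, keepdims, initial, where)
ValueError: zero-size array to reduction operation maximum which has no identity
```

```bash
sed -i 's/p=band(W,c,45,10,24); c=/p=band(W,c,45,10,24)\n            if len(p)<5: break\n            c=/; s/round(float(np.median(p\[:,2\])),1),f(np.ptp(p\[:,:2\],axis=0)),len(p)/round(float(np.median(p[:,2])),1) if len(p) else 0,f(np.ptp(p[:,:2],axis=0)) if len(p) else 0,len(p)/' h.py; python3 - <<'E'
from h import *
for cam in('top','scene'):
    im,d=ctrl.camera(cam);W=cloud(cam,d)
    print(cam); [print(' ',x) for x in rings(W,R0[1:])]
    p=band(W,(460,-4),45,30,42);print('r68',len(p),f(np.median(p,0)),f((p.min(0)+p.max(0))/2),f(np.ptp(p,axis=0)))
s=ctrl.observe();print(s['t'],f(s['position']),f(s['force']))
E
```

```text
top
  ([463.0, -182.0], 0, 0, 0)
  ([444.0, -304.0], 0, 0, 0)
  ([566.1, -237.7], 14.8, [21.7, 41.0], 53)
r68 429 [457.5, -4.4, 35.6] [457.6, -3.1, 36.0] [67.0, 64.7, 10.7]
scene
  ([465.5, -180.8], 15.2, [59.7, 60.2], 196)
  ([448.9, -304.0], 14.9, [48.9, 53.0], 103)
  ([558.4, -239.1], 14.2, [43.6, 41.6], 101)
r68 294 [468.7, 4.8, 35.4] [459.5, -2.2, 36.0] [69.2, 67.3, 11.4]
8.7 [464.0, -180.8, 83.4] [-0.8, -0.5, 0.7]
```

Request:
drive_tool(moves=[[[0, 0, -0.15], [0, 0, 0]], [[0, 0, -0.3], [0, 0, 0]], [[0, 0, -0.45], [0, 0, 0]], [[0, 0, -0.55], [0, 0, 0]], [[0, 0, -0.61], [0, 0, 0]], [[0, 0, -0.61], [0, 0, 0]], [[0, 0, -0.61], [0, 0, 0]]])

```text
t: 9.28
position: [463.6, -181.8, 22.0]
eef_rot: [[0.971, 0.241, 0.0], [0.241, -0.971, 0.0], [0.0, 0.0, -1.0]]
force: [0.6, 0.1, -0.4]
gripper_width: 87.8
grip_force: 0.0
```

Request:
drive_tool(moves=[[[0, 0, 0], [0, 0, 0]], [[0, 0, 0], [0, 0, 0]], [[0, 0, 0], [0, 0, 0]], [[0, 0, 0], [0, 0, 0]], [[0, 0, 0], [0, 0, 0]], [[0, 0, 0], [0, 0, 0]], [[0, 0, 0], [0, 0, 0]], [[0, 0, 0], [0, 0, 0]]], claw=-1)

```text
t: 9.95
position: [463.6, -182.5, 22.0]
eef_rot: [[0.971, 0.24, 0.001], [0.24, -0.971, -0.0], [0.0, 0.0, -1.0]]
force: [-1.1, -0.4, 5.8]
gripper_width: 60.0
grip_force: 25.0
```

Request:
drive_tool(moves=[[[0, 0, 0.2], [0, 0, 0]], [[0, 0, 0.5], [0, 0, 0]], [[0, 0, 0.8], [0, 0, 0]], [[0, 0, 1], [0, 0, 0]], [[0, 0.3, 1], [0, 0, 0]], [[0, 0.7, 1], [0, 0, 0]], [[0, 1, 1], [0, 0, 0]]])

```text
t: 10.53
position: [462.9, -80.3, 121.8]
eef_rot: [[0.971, 0.24, 0.0], [0.24, -0.971, 0.001], [0.0, -0.0, -1.0]]
force: [0.1, 1.1, -2.3]
gripper_width: 59.7
grip_force: 25.0
```

Request:
drive_tool(moves=[[[0, 0.3, 0], [0, 0, 0]], [[0, 0.6, 0], [0, 0, 0]], [[-0.04, 0.78, 0], [0, 0, 0]], [[-0.04, 0.78, 0], [0, 0, 0]], [[-0.04, 0.78, 0], [0, 0, 0]], [[-0.04, 0.78, 0], [0, 0, 0]]])

```text
t: 11.03
position: [459.0, -5.1, 121.4]
eef_rot: [[0.971, 0.24, -0.001], [0.24, -0.971, -0.001], [-0.001, 0.0, -1.0]]
force: [0.6, 0.0, -1.7]
gripper_width: 59.8
grip_force: 25.0
```

```bash
python3 - <<'E'
from h import *
s=ctrl.observe();c=s['position'];print(s['t'],f(c),f(s['force']),np.round(s['q'],2))
im,d=ctrl.camera('scene');W=cloud('scene',d)
p=band(W,(460,-4),60,96,112);print(len(p),f(p.min(0)),f(p.max(0)))
g=p[p[:,2]<106];print(len(g),fitc(g,30,c[:2]))
[print(' ',x) for x in rings(W,R0[2:])]
E
```

```text
11.0333 [459.0, -5.1, 121.4] [0.6, 0.0, -1.7] [ 0.03  0.3  -0.18  2.16  0.09  0.69 -1.54]
150 [439.4, -37.2, 98.4] [488.9, 35.6, 112.0]
67 [458.19173742   0.68872832]
  ([446.7, -302.1], 15.1, [52.2, 53.9], 126)
  ([558.4, -239.3], 14.6, [43.4, 43.0], 103)
```

Request:
drive_tool(moves=[[[0, 0, -0.1], [0, 0, 0]], [[0, 0, -0.2], [0, 0, 0]], [[0, 0, -0.3], [0, 0, 0]], [[0, 0, -0.4], [0, 0, 0]], [[0, 0, -0.5], [0, 0, 0]], [[0, 0, -0.58], [0, 0, 0]], [[0, 0, -0.63], [0, 0, 0]], [[0, 0, -0.63], [0, 0, 0]], [[0, 0, -0.63], [0, 0, 0]]])

```text
t: 11.83
position: [459.2, -4.2, 58.2]
eef_rot: [[0.971, 0.241, -0.0], [0.241, -0.971, -0.0], [-0.0, -0.0, -1.0]]
force: [-0.2, -0.7, -1.5]
gripper_width: 59.7
grip_force: 25.0
```

Request:
drive_tool(moves=[[[0, 0, 0], [0, 0, 0]], [[0, 0, 0], [0, 0, 0]], [[0, 0, 0], [0, 0, 0]], [[0, 0, 0], [0, 0, 0]], [[0, 0, 0], [0, 0, 0]], [[0, 0, 0.2], [0, 0, 0]], [[0, 0, 0.5], [0, 0, 0]], [[0, 0, 0.8], [0, 0, 0]], [[0, 0, 1], [0, 0, 0]]], claw=1)

```text
t: 12.58
position: [460.0, -4.1, 161.1]
eef_rot: [[0.971, 0.24, 0.002], [0.24, -0.971, 0.0], [0.002, 0.0, -1.0]]
force: [0.3, -0.3, 0.5]
gripper_width: 88.0
grip_force: 0.0
```

Request:
drive_tool(moves=[[[0, -0.35, 0], [0, 0, 0]], [[0, -0.7, 0], [0, 0, 0]], [[0, -1, 0], [0, 0, 0]]])

```text
t: 12.83
position: [459.5, -105.9, 159.5]
eef_rot: [[0.971, 0.241, 0.002], [0.241, -0.971, -0.001], [0.002, 0.001, -1.0]]
force: [-0.4, -0.2, -1.1]
gripper_width: 88.0
grip_force: 0.0
```

Request:
drive_tool(moves=[[[0, -0.35, -0.1], [0, 0, 0]], [[0, -0.7, -0.2], [0, 0, 0]], [[0, -1, -0.4], [0, 0, 0]]])

```text
t: 13.08
position: [460.3, -207.2, 120.0]
eef_rot: [[0.971, 0.239, 0.004], [0.239, -0.971, -0.002], [0.003, 0.003, -1.0]]
force: [0.5, 0.5, -1.1]
gripper_width: 87.9
grip_force: 0.0
```

Request:
drive_tool(moves=[[[0, -0.3, -0.1], [0, 0, 0]], [[0, -0.6, -0.2], [0, 0, 0]], [[-0.14, -0.98, -0.4], [0, 0, 0]], [[-0.14, -0.98, -0.4], [0, 0, 0]], [[-0.14, -0.98, -0.4], [0, 0, 0]]])

```text
t: 13.5
position: [443.0, -304.5, 77.4]
eef_rot: [[0.972, 0.235, -0.003], [0.235, -0.972, 0.0], [-0.003, -0.001, -1.0]]
force: [0.4, 0.5, -0.7]
gripper_width: 88.1
grip_force: 0.0
```

```bash
python3 - <<'E'
from h import *
for cam in('top','scene'):
    im,d=ctrl.camera(cam);W=cloud(cam,d)
    print(cam); [print(' ',x) for x in rings(W,R0[2:])]
    p=band(W,(460,-4),45,46,58);print('r60',len(p),f((p.min(0)+p.max(0))/2),f(np.ptp(p,axis=0)),f(np.median(p,0)))
s=ctrl.observe();print(s['t'],f(s['position']),f(s['force']))
E
```

```text
top
  ([452.4, -302.2], 15.0, [47.2, 13.2], 11)
  ([554.3, -240.0], 15.0, [40.0, 42.3], 125)
r60 320 [456.0, -4.5, 51.9] [58.4, 55.9, 9.4] [457.2, -4.5, 51.2]
scene
  ([447.0, -302.0], 14.7, [54.3, 54.3], 126)
  ([558.2, -239.1], 14.9, [42.1, 44.6], 105)
r60 226 [459.8, -3.4, 51.9] [61.2, 58.7, 11.7] [469.2, 5.2, 51.4]
13.6 [445.5, -301.5, 78.7] [0.8, 0.7, 0.7]
```

Request:
drive_tool(moves=[[[0, 0, -0.15], [0, 0, 0]], [[0, 0, -0.3], [0, 0, 0]], [[0, 0, -0.45], [0, 0, 0]], [[0, 0, -0.53], [0, 0, 0]], [[0, 0, -0.57], [0, 0, 0]], [[0, 0, -0.57], [0, 0, 0]], [[0, 0, -0.57], [0, 0, 0]]])

```text
t: 14.18
position: [446.0, -301.8, 22.3]
eef_rot: [[0.97, 0.241, 0.001], [0.241, -0.97, -0.0], [0.001, 0.0, -1.0]]
force: [-0.4, 0.4, 0.5]
gripper_width: 87.6
grip_force: 0.0
```

Request:
drive_tool(moves=[[[0, 0, 0], [0, 0, 0]], [[0, 0, 0], [0, 0, 0]], [[0, 0, 0], [0, 0, 0]], [[0, 0, 0], [0, 0, 0]], [[0, 0, 0], [0, 0, 0]], [[0, 0, 0], [0, 0, 0]], [[0, 0, 0], [0, 0, 0]], [[0, 0, 0], [0, 0, 0]], [[0, 0, 0], [0, 0, 0]], [[0, 0, 0], [0, 0, 0]]], claw=-1)

```text
t: 15.02
position: [445.4, -302.5, 21.8]
eef_rot: [[0.971, 0.24, 0.0], [0.24, -0.971, -0.0], [0.0, 0.0, -1.0]]
force: [-0.1, -0.5, 2.8]
gripper_width: 51.0
grip_force: 25.0
```

Request:
drive_tool(moves=[[[0, 0, 0.2], [0, 0, 0]], [[0, 0, 0.5], [0, 0, 0]], [[0, 0, 0.8], [0, 0, 0]], [[0, 0, 1], [0, 0, 0]], [[0, 0.3, 1], [0, 0, 0]], [[0, 0.7, 1], [0, 0, 0]], [[0, 1, 1], [0, 0, 0]]])

```text
t: 15.6
position: [444.8, -200.0, 121.7]
eef_rot: [[0.971, 0.24, -0.0], [0.24, -0.971, 0.001], [0.0, -0.001, -1.0]]
force: [-0.5, 0.5, -0.6]
gripper_width: 51.0
grip_force: 25.0
```

Request:
drive_tool(moves=[[[0, 0.35, 0], [0, 0, 0]], [[0, 0.7, 0], [0, 0, 0]], [[0, 1, 0], [0, 0, 0]]])

```text
t: 15.85
position: [444.4, -99.8, 121.4]
eef_rot: [[0.97, 0.241, -0.001], [0.241, -0.97, 0.001], [-0.001, -0.001, -1.0]]
force: [1.1, 0.2, -0.8]
gripper_width: 51.1
grip_force: 25.0
```

Request:
drive_tool(moves=[[[0, 0.3, 0], [0, 0, 0]], [[0, 0.6, 0], [0, 0, 0]], [[0.14, 0.98, 0], [0, 0, 0]], [[0.14, 0.98, 0], [0, 0, 0]], [[0.14, 0.98, 0], [0, 0, 0]], [[0.14, 0.98, 0], [0, 0, 0]]])

```text
t: 16.35
position: [458.7, -4.4, 121.3]
eef_rot: [[0.971, 0.241, -0.001], [0.241, -0.971, -0.0], [-0.001, 0.0, -1.0]]
force: [-0.1, -0.2, -2.1]
gripper_width: 51.5
grip_force: 25.0
```

```bash
python3 - <<'E'
from h import *
s=ctrl.observe();c=s['position'];print(s['t'],f(c),f(s['force']),np.round(s['q'],2))
im,d=ctrl.camera('scene');W=cloud('scene',d);cv2.imwrite('pics/g3.png',cv2.resize(im[120:260,160:360],(800,560)))
p=band(W,(460,-4),40,96,112);print(len(p),f(p.min(0)),f(p.max(0)))
[print(' ',x) for x in rings(W,R0[3:])]
E
```

```text
16.35 [458.7, -4.4, 121.3] [-0.1, -0.2, -2.1] [ 0.02  0.3  -0.17  2.16  0.08  0.69 -1.53]
141 [441.1, -35.1, 96.7] [484.2, 32.5, 112.0]
  ([558.0, -239.0], 14.8, [41.5, 43.7], 103)
```

View pics/g3.png

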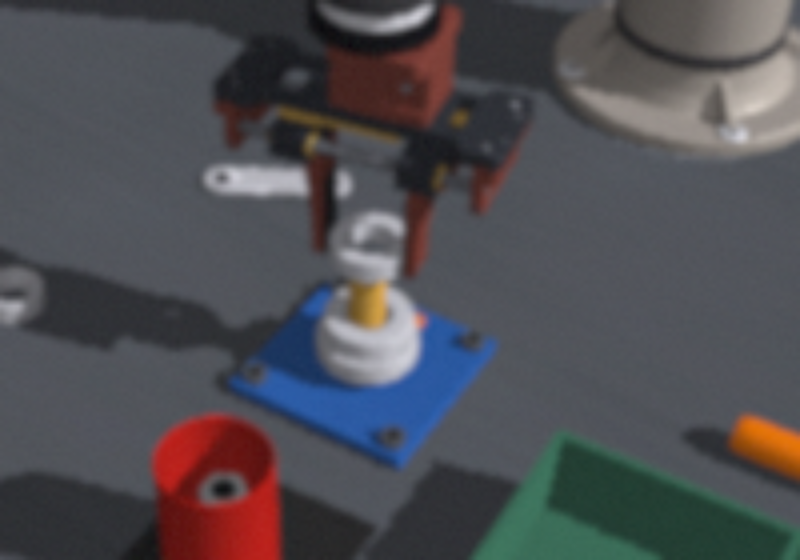

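Request:
drive_tool(moves=[[[0, 0, -0.1], [0, 0, 0]], [[0, 0, -0.2], [0, 0, 0]], [[0, 0, -0.3], [0, 0, 0]], [[0, 0, -0.4], [0, 0, 0]], [[0, 0, -0.44], [0, 0, 0]], [[0, 0, -0.47], [0, 0, 0]], [[0, 0, -0.47], [0, 0, 0]], [[0, 0, -0.47], [0, 0, 0]]])

```text
t: 17.07
position: [459.3, -4.2, 74.5]
eef_rot: [[0.971, 0.24, -0.0], [0.24, -0.971, -0.0], [-0.0, -0.0, -1.0]]
force: [0.2, -0.6, -1.5]
gripper_width: 51.2
grip_force: 25.0
```

Request:
drive_tool(moves=[[[0, 0, 0], [0, 0, 0]], [[0, 0, 0], [0, 0, 0]], [[0, 0, 0], [0, 0, 0]], [[0, 0, 0], [0, 0, 0]], [[0, 0, 0], [0, 0, 0]], [[0, 0, 0], [0, 0, 0]], [[0, 0, 0.2], [0, 0, 0]], [[0, 0, 0.5], [0, 0, 0]], [[0, 0, 0.8], [0, 0, 0]]], claw=1)

```text
t: 17.82
position: [458.4, -4.2, 155.0]
eef_rot: [[0.971, 0.241, -0.003], [0.241, -0.971, -0.0], [-0.002, -0.001, -1.0]]
force: [-0.0, -0.6, -0.4]
gripper_width: 87.8
grip_force: 0.0
```

Request:
drive_tool(moves=[[[0.1, -0.35, 0], [0, 0, 0]], [[0.25, -0.7, 0], [0, 0, 0]], [[0.4, -1, 0], [0, 0, 0]]])

```text
t: 18.07
position: [499.8, -106.1, 155.7]
eef_rot: [[0.971, 0.241, 0.002], [0.241, -0.971, -0.001], [0.002, 0.001, -1.0]]
force: [0.3, 0.4, -0.5]
gripper_width: 87.9
grip_force: 0.0
```

Request:
drive_tool(moves=[[[0.1, -0.35, -0.1], [0, 0, 0]], [[0.25, -0.7, -0.2], [0, 0, 0]], [[0.4, -1, -0.4], [0, 0, 0]]])

```text
t: 18.32
position: [540.8, -207.4, 116.0]
eef_rot: [[0.971, 0.239, 0.004], [0.239, -0.971, -0.002], [0.003, 0.003, -1.0]]
force: [0.2, 0.3, 1.2]
gripper_width: 87.7
grip_force: 0.0
```

Request:
drive_tool(moves=[[[0.17, -0.35, -0.1], [0, 0, 0]], [[0.17, -0.35, -0.35], [0, 0, 0]], [[0.17, -0.35, -0.35], [0, 0, 0]], [[0.17, -0.35, -0.35], [0, 0, 0]]])

```text
t: 18.65
position: [555.2, -238.9, 78.4]
eef_rot: [[0.971, 0.24, -0.003], [0.24, -0.971, 0.001], [-0.003, -0.002, -1.0]]
force: [-0.4, 0.4, 0.5]
gripper_width: 87.8
grip_force: 0.0
```

```bash
python3 - <<'E'
from h import *
for cam in('top','scene'):
    im,d=ctrl.camera(cam);W=cloud(cam,d)
    print(cam); [print(' ',x) for x in rings(W,R0[3:])]
    p=band(W,(460,-4),45,62,74);print('r52',len(p),f((p.min(0)+p.max(0))/2),f(np.ptp(p,axis=0)),f(np.median(p,0)))
s=ctrl.observe();print(s['t'],f(s['position']),f(s['force']))
E
```

```text
top
  ([557.0, -239.0], 13.1, [2.5, 0.2], 2)
r52 223 [456.9, -4.6, 67.4] [50.0, 50.0, 10.0] [456.8, -4.7, 67.2]
scene
  ([558.1, -238.8], 14.7, [41.9, 44.7], 101)
r52 168 [459.5, -2.7, 67.9] [50.2, 48.9, 11.7] [468.4, 4.3, 67.2]
18.75 [556.6, -238.2, 80.5] [-0.6, 0.1, -0.1]
```

Request:
drive_tool(moves=[[[0, 0, -0.15], [0, 0, 0]], [[0, 0, -0.3], [0, 0, 0]], [[0, 0, -0.45], [0, 0, 0]], [[0, 0, -0.54], [0, 0, 0]], [[0, 0, -0.58], [0, 0, 0]], [[0, 0, -0.58], [0, 0, 0]], [[0, 0, -0.58], [0, 0, 0]]])

```text
t: 19.33
position: [556.9, -239.1, 22.5]
eef_rot: [[0.971, 0.241, 0.001], [0.241, -0.971, -0.0], [0.001, 0.001, -1.0]]
force: [-0.6, 0.1, 1.4]
gripper_width: 88.1
grip_force: 0.0
```

Request:
drive_tool(moves=[[[0, 0, 0], [0, 0, 0]], [[0, 0, 0], [0, 0, 0]], [[0, 0, 0], [0, 0, 0]], [[0, 0, 0], [0, 0, 0]], [[0, 0, 0], [0, 0, 0]], [[0, 0, 0], [0, 0, 0]], [[0, 0, 0], [0, 0, 0]], [[0, 0, 0], [0, 0, 0]], [[0, 0, 0], [0, 0, 0]], [[0, 0, 0], [0, 0, 0]], [[0, 0, 0], [0, 0, 0]]], claw=-1)

```text
t: 20.25
position: [556.3, -239.3, 21.7]
eef_rot: [[0.971, 0.24, 0.0], [0.24, -0.971, -0.0], [0.0, 0.0, -1.0]]
force: [-0.1, -1.2, -0.0]
gripper_width: 43.6
grip_force: 25.0
```

Request:
drive_tool(moves=[[[0, 0, 0.2], [0, 0, 0]], [[0, 0, 0.5], [0, 0, 0]], [[0, 0, 0.8], [0, 0, 0]], [[0, 0, 1], [0, 0, 0]], [[-0.1, 0.3, 1], [0, 0, 0]], [[-0.3, 0.7, 1], [0, 0, 0]], [[-0.4, 1, 1], [0, 0, 0]]])

```text
t: 20.83
position: [514.8, -138.1, 121.8]
eef_rot: [[0.971, 0.239, -0.0], [0.239, -0.971, 0.0], [-0.0, -0.0, -1.0]]
force: [-0.3, 0.2, -1.6]
gripper_width: 43.5
grip_force: 25.0
```

Request:
drive_tool(moves=[[[-0.1, 0.35, 0], [0, 0, 0]], [[-0.3, 0.7, 0], [0, 0, 0]], [[-0.4, 1, 0], [0, 0, 0]]])

```text
t: 21.08
position: [473.8, -37.1, 121.4]
eef_rot: [[0.97, 0.241, -0.002], [0.241, -0.97, 0.0], [-0.002, -0.001, -1.0]]
force: [-0.6, 0.2, -1.5]
gripper_width: 43.5
grip_force: 25.0
```

Request:
drive_tool(moves=[[[-0.17, 0.35, 0], [0, 0, 0]], [[-0.17, 0.35, 0], [0, 0, 0]], [[-0.17, 0.35, 0], [0, 0, 0]], [[-0.17, 0.35, 0], [0, 0, 0]], [[-0.17, 0.35, -0.1], [0, 0, 0]], [[-0.17, 0.35, -0.2], [0, 0, 0]], [[-0.17, 0.35, -0.27], [0, 0, 0]], [[-0.17, 0.35, -0.31], [0, 0, 0]], [[-0.17, 0.35, -0.31], [0, 0, 0]]])

```text
t: 21.83
position: [458.9, -4.8, 89.5]
eef_rot: [[0.971, 0.239, -0.002], [0.239, -0.971, -0.0], [-0.002, -0.0, -1.0]]
force: [0.0, -0.1, -0.6]
gripper_width: 43.8
grip_force: 25.0
```

```bash
python3 - <<'E'
from h import *
s=ctrl.observe();c=s['position'];print(s['t'],f(c),f(s['force']),s['gripper_width'])
for cam in('top','scene'):
    im,d=ctrl.camera(cam);W=cloud(cam,d)
    p=band(W,(460,-4),18,60,88);print(len(p),f(np.median(p,0)),f(p.min(0)),f(p.max(0)))
cv2.imwrite('pics/g4.png',cv2.resize(im[120:260,160:360],(800,560)))
E
```

```text
return _methods._mean(a, axis=axis, dtype=dtype,
  ret = um.true_divide(
Traceback (most recent call last):
ValueError: zero-size array to reduction operation minimum which has no identity
```

Ring gripped and no side force: release and rise high.

Request:
drive_tool(moves=[[[0, 0, 0], [0, 0, 0]], [[0, 0, 0], [0, 0, 0]], [[0, 0, 0], [0, 0, 0]], [[0, 0, 0], [0, 0, 0]], [[0, 0, 0], [0, 0, 0]], [[0, 0, 0], [0, 0, 0]], [[0, 0, 0.2], [0, 0, 0]], [[0, 0, 0.5], [0, 0, 0]], [[0, 0, 0.8], [0, 0, 0]], [[0, 0, 1], [0, 0, 0]]], claw=1)

```text
t: 22.72
position: [460.0, -4.1, 193.1]
eef_rot: [[0.971, 0.24, 0.002], [0.24, -0.971, 0.0], [0.002, 0.0, -1.0]]
force: [1.6, 0.4, -0.3]
gripper_width: 87.8
grip_force: 0.0
```

Request:
drive_tool(moves=[[[0.35, -0.35, 0.2], [0, 0, 0]], [[0.7, -0.7, 0.5], [0, 0, 0]], [[1, -1, 0.8], [0, 0, 0]], [[1, -1, 0.8], [0, 0, 0]]])

```text
t: 23.05
position: [560.3, -105.9, 272.3]
eef_rot: [[0.971, 0.24, 0.001], [0.24, -0.971, -0.0], [0.001, 0.001, -1.0]]
force: [1.1, 0.6, 0.7]
gripper_width: 87.4
grip_force: 0.0
```

```bash
python3 - <<'E'
from h import *
for cam in('top','scene'):
    im,d=ctrl.camera(cam);W=cloud(cam,d)
    for z in (84,68,52,36):
        p=band(W,(459,-4),45,z-6,z+(3.5 if z==84 else 6));p=p if z!=84 else p[np.hypot(p[:,0]-459,p[:,1]+4)>14]
        print(cam,z,len(p),f((p.min(0)+p.max(0))/2),f(np.ptp(p,axis=0)),round(float(np.median(p[:,2])),1)) if len(p) else 0
    p=band(W,(641,27),45,84,100);print('tin rim',len(p),f(np.median(p,0)),fitc(p,33,(641,27)))
s=ctrl.observe();print(s['t'],f(s['position']),f(s['force']),np.round(s['q'],3))
E
```

```text
top 84 124 [457.7, -3.6, 83.1] [41.8, 41.7, 7.3] 83.4
top 68 91 [456.9, -4.6, 67.3] [49.9, 50.0, 7.8] 67.0
top 52 99 [456.1, -4.5, 51.5] [58.5, 56.0, 9.2] 51.1
top 36 111 [457.7, -3.0, 36.0] [67.2, 64.7, 11.3] 35.6
tin rim 105 [647.3, 29.4, 92.6] [640.7323963   26.36762351]
scene 84 109 [460.6, -2.6, 82.2] [43.8, 41.3, 8.2] 82.9
scene 68 103 [461.0, -1.2, 67.9] [47.7, 48.7, 11.8] 67.8
scene 52 114 [463.8, -0.3, 52.0] [51.3, 54.6, 11.8] 51.7
scene 36 128 [463.0, -2.1, 36.1] [61.8, 66.6, 11.7] 35.3
tin rim 238 [644.1, 29.2, 90.6] [643.60693814  27.43806799]
23.15 [563.5, -109.0, 274.2] [-0.1, -0.4, -0.8] [ 0.14   0.28  -0.072  1.767  0.025  1.087 -1.275]
```

```bash
cat > kin.py <<'E'
import numpy as np, itertools
from scipy.spatial.transform import Rotation as R
from scipy.optimize import least_squares
def fk(q,P,S):
    h,L1,L2,L3,a1,a2,a3,o1,o7=P
    M=R.identity();p=np.array([0,0,h]);pts=[p]
    M=R.from_euler('z',S[0]*q[0]+o1)*R.from_euler('y',q[1]); p=p+M.apply([a1,0,L1]);pts.append(p)
    M=M*R.from_euler('z',S[1]*q[2])*R.from_euler('y',q[3]); p=p+M.apply([a2,0,L2]);pts.append(p)
    M=M*R.from_euler('z',S[2]*q[4])*R.from_euler('y',q[5]); p=p+M.apply([a3,0,L3]);pts.append(p)
    return p,M*R.from_euler('z',S[3]*q[6]+o7),pts
E
cat > fit.py <<'E'
from kin import *
D=[([1.22,.477,.022,1.555,-.011,1.109,-.083],(162.292,-655.216,241.664)),
([.585,.65,-.075,1.61,.059,.885,-.839],(563.1,-404.9,100.8)),
([1.039,.376,-.024,1.709,.008,1.057,-.308],(266.5,-552.2,242)),
([.04,.29,-.19,2.15,.08,.71,-1.53],(458.5,-4.7,130.6)),
([.03,.30,-.18,2.16,.09,.69,-1.54],(459,-5.1,121.4)),
([.14,.28,-.072,1.767,.025,1.087,-1.275],(563.5,-109,274.2))]
Rt=R.from_matrix(np.array([[.971,.24,0],[.24,-.971,0],[0,0,-1.]]))
best=None
for S in itertools.product([1,-1],repeat=4):
  for o in (0,1.57,3.14,-1.57):
   for o7 in(0,1.57,3.14,-1.57):
    def res(P):
        r=[]
        for q,p in D:
            x,M,_=fk(q,P,S);r+=list((x-p)/3);r+=list((M*Rt.inv()).as_rotvec()*100)
        r+=list(np.array(P[4:7])/30);return r
    s=least_squares(res,[330,380,380,280,0,0,0,o,o7])
    if best is None or s.cost<best[0]-1e-6: best=(s.cost,S,s.x)
print(best[0],best[1],np.round(best[2],3).tolist())
r=best[2]
for q,p in D: x,M,_=fk(q,r,best[1]);print(np.round(x-p,1),np.round((M*Rt.inv()).as_rotvec(),3))
E
python3 fit.py
```

```text
21.21355013754928 (-1, -1, -1, -1) [562.368, 554.331, 476.647, 597.323, 26.462, -7.522, 35.108, -0.099, 1.473]
[-4.   0.6 -1.7] [-0.001  0.    -0.   ]
[-6.2 -7.9 -6.9] [0.    0.001 0.001]
[0.4 1.9 1.1] [ 0.001 -0.002  0.007]
[1.5 9.5 1. ] [0.002 0.002 0.   ]
[-0.7  6.7  2. ] [-0.004  0.002 -0.001]
[1.9 2.  4.5] [-0.004 -0.008 -0.007]
```

Request:
drive_tool(moves=[[[0, 0, 0], [0, 0, 0.422]], [[0, 0, 0], [0, 0, 0.422]], [[0, 0, 0], [0, 0, 0.422]], [[0, 0, 0], [0, 0, 0.422]], [[0, 0, 0], [0, 0, 0.422]], [[0, 0, 0], [0, 0, 0.422]], [[0, 0, 0], [0, 0, 0.422]], [[0, 0, 0], [0, 0, 0.422]], [[0, 0, 0], [0, 0, 0.422]], [[0, 0, 0], [0, 0, 0.422]], [[0, 0, 0], [0, 0, 0.422]], [[0, 0, 0], [0, 0, 0.422]], [[0, 0, 0], [0, 0, 0.422]]])

```text
t: 24.23
position: [558.7, -103.7, 270.2]
eef_rot: [[0.004, 1.0, -0.001], [1.0, -0.004, 0.0], [0.0, -0.001, -1.0]]
force: [0.4, 0.8, 0.2]
gripper_width: 87.6
grip_force: 0.0
```

Request:
drive_tool(moves=[[[0, 0, 0], [-0.361, 0, 0]], [[0, 0, 0], [-0.361, 0, 0]], [[0, 0, 0], [-0.361, 0, 0]], [[0, 0, 0], [-0.361, 0, 0]], [[0, 0, 0], [-0.361, 0, 0]], [[0, 0, 0], [-0.361, 0, 0]], [[0, 0, 0], [-0.361, 0, 0]], [[0, 0, 0], [-0.361, 0, 0]], [[0, 0, 0], [-0.361, 0, 0]], [[0, 0, 0], [-0.361, 0, 0]], [[0, 0, 0], [-0.361, 0, 0]], [[0, 0, 0], [-0.361, 0, 0]], [[0, 0, 0], [-0.361, 0, 0]]])

```text
t: 25.32
position: [559.4, -105.4, 271.9]
eef_rot: [[0.006, 1.0, -0.001], [0.425, -0.004, -0.905], [-0.905, 0.005, -0.425]]
force: [1.0, -0.8, -0.2]
gripper_width: 88.0
grip_force: 0.0
```

```bash
python3 - <<'E'
from h import *
for i in range(2): im,d=ctrl.camera('scene')
cv2.imwrite('pics/t1.png',im)
s=ctrl.observe();print(s['t'],f(s['position']),np.round(s['eef_rot'],3).tolist(),np.round(s['q'],4).tolist())
E
```

```text
25.4167 [559.4, -105.5, 272.1] [[0.006, 1.0, -0.001], [0.425, -0.004, -0.905], [-0.905, 0.005, -0.425]] [-0.304, 0.5237, -0.1496, 1.8814, 1.0168, 1.5611, -0.9465]
```

View pics/t1.png

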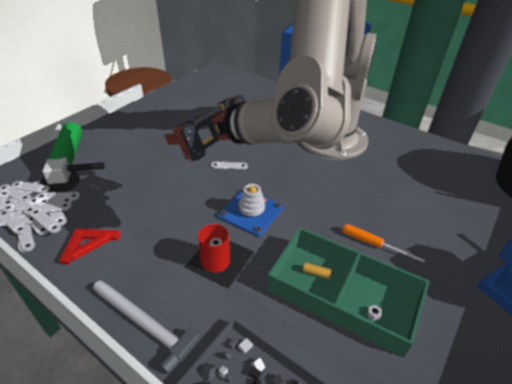

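The picture shows the tool tilted and pointing along -y, with the four rings stacked at (252,203). Next is refitting the kinematics for clearance.

```bash
cat > fit2.py <<'E'
import re
src=open('fit.py').read().split('best=None')[0]; exec(src)
D2=([-0.304,0.5237,-0.1496,1.8814,1.0168,1.5611,-0.9465],(559.4,-105.5,272.1))
R2=R.from_matrix(np.array([[0.006,1.0,-0.001],[0.425,-0.004,-0.905],[-0.905,0.005,-0.425]]))
S=(-1,-1,-1,-1)
def res(P):
    r=[]
    for (q,p),Rr in [(d,Rt) for d in D]+[(D2,R2)]:
        x,M,_=fk(q,P,S);r+=list((x-p)/3);r+=list((M*Rr.inv()).as_rotvec()*100)
    return r+list(np.array(P[4:7])/10)
s=least_squares(res,[340,400,400,300,0,0,0,-.1,1.47]);P=s.x
print(s.cost,np.round(P,2).tolist());np.save('P.npy',P)
LO=np.array([-2.96,-.34,-1.41,.24,-1.37,.17,-2.96]);HI=np.array([2.96,2.1,1.46,2.44,4.51,1.92,2.96])
def ik(p,Rg,q0):
    def e(q):
        x,M,_=fk(q,P,S);return np.r_[(x-p)/5,(M*Rg.inv()).as_rotvec()*50,(q-q0)*.1]
    s=least_squares(e,np.clip(q0,LO+.02,HI-.02),bounds=(LO,HI));x,M,pts=fk(s.x,P,S)
    return s.x,np.linalg.norm(x-p),np.linalg.norm((M*Rg.inv()).as_rotvec()),pts
q=np.array(D2[0])
print(np.round(fk(q,P,S)[2],0).tolist())
q,a,b,pts=ik((642,27,200),R2,q);print('pre',np.round(q,2),a,b)
q,a,b,pts=ik((642,27,55),R2,q);print('grasp',np.round(q,2),a,b,np.round(pts,0).tolist());qg=q
q,a,b,pts=ik((642,27,180),R2,q)
Rp=R.from_euler('z',34,degrees=True)*R2
q,a,b,pts=ik((527,379,160),Rp,q);print('bin',np.round(q,2),a,b,np.round(pts,0).tolist())
for ro in (60,120,150,-60,-120,-150,-170):
    qq,a,b,pts=ik((527,379,160),Rp*R.from_euler('z',ro,degrees=True),q+np.array([0,0,0,0,0,0,-np.radians(ro)]));m=(Rp*R.from_euler('z',ro,degrees=True)*R2.inv()).apply([0,0,1]);print(ro,np.round(qq,2),round(a,1),round(b,2),'m',np.round(m,2))
E
python3 fit2.py
```

```text
102.69972469678247 [246.14, 571.45, 458.83, 314.99, 15.21, -9.95, 16.38, -0.1, 1.48]
[[0.0, 0.0, 246.0], [293.0, 62.0, 733.0], [584.0, 190.0, 403.0], [546.0, -99.0, 281.0]]
pre [-0.45  0.77 -0.16  1.63  1.02  1.61 -1.05] 0.00025584496272057933 1.3804476800079294e-06
grasp [-0.46  0.96 -0.15  1.64  1.04  1.5  -1.23] 0.0001476574166873587 9.310729557677647e-07 [[0.0, 0.0, 246.0], [447.0, 169.0, 560.0], [649.0, 318.0, 175.0], [642.0, 27.0, 55.0]]
bin [-0.92  0.84 -0.34  1.63  1.11  1.67 -1.15] 0.00017316582711927918 1.0027216099408974e-06 [[0.0, 0.0, 246.0], [297.0, 320.0, 615.0], [371.0, 625.0, 281.0], [527.0, 379.0, 160.0]]
60 [-0.92  0.84 -0.34  1.63  1.11  1.67 -2.2 ] 0.0 0.0 m [-0.76 -0.28  0.59]
120 [-1.39  0.86  0.42  1.62  0.75  1.3  -2.96] 0.0 0.0 m [-0.97  0.04 -0.23]
150 [-1.73  1.14  1.14  1.6   0.15  1.08 -2.96] 0.0 0.0 m [-0.78  0.34 -0.53]
-60 [-0.92  0.84 -0.34  1.63  1.11  1.67 -0.1 ] 0.0 0.0 m [0.54 0.6  0.59]
-120 [-0.92  0.84 -0.34  1.63  1.11  1.67  0.94] 0.0 0.0 m [ 0.33  0.92 -0.23]
-150 [-0.92  0.84 -0.34  1.63  1.11  1.67  1.47] 0.0 0.0 m [-0.03  0.85 -0.53]
-170 [-0.92  0.84 -0.34  1.63  1.11  1.67  1.82] 0.0 0.0 m [-0.3   0.72 -0.63]
```

Request:
drive_tool(moves=[[[0.2, 0.3, 0], [0, 0, 0]], [[0.3, 0.7, 0], [0, 0, 0]], [[0.4, 1, 0], [0, 0, 0]], [[0.4, 1, 0], [0, 0, 0]]])

```text
t: 25.75
position: [601.4, 2.4, 270.5]
eef_rot: [[0.002, 1.0, 0.007], [0.43, 0.005, -0.903], [-0.903, 0.005, -0.43]]
force: [-0.8, 1.1, -0.2]
gripper_width: 88.2
grip_force: 0.0
```

Request:
drive_tool(moves=[[[0.2, 0.3, 0], [0, 0, 0]], [[0.3, 0.7, 0], [0, 0, 0]], [[0.43, 1, 0], [0, 0, 0]], [[0.43, 1, -0.2], [0, 0, 0]], [[0.43, 1, -0.2], [0, 0, 0]]])

```text
t: 26.17
position: [642.0, 96.7, 248.0]
eef_rot: [[-0.001, 1.0, 0.0], [0.424, 0.001, -0.905], [-0.905, -0.0, -0.424]]
force: [-0.8, -0.1, -1.4]
gripper_width: 87.8
grip_force: 0.0
```

Request:
drive_tool(moves=[[[0, 0.22, -0.2], [0, 0, 0]], [[0, 0.22, -0.5], [0, 0, 0]], [[0, 0.22, -0.8], [0, 0, 0]], [[0, 0.22, -1], [0, 0, 0]], [[0, 0.22, -1], [0, 0, 0]]])

```text
t: 26.58
position: [640.7, 114.6, 147.6]
eef_rot: [[-0.002, 1.0, -0.004], [0.42, -0.003, -0.908], [-0.908, -0.004, -0.42]]
force: [-0.1, -1.1, 0.3]
gripper_width: 87.8
grip_force: 0.0
```

Request:
drive_tool(moves=[[[0, 0, -0.2], [0, 0, 0]], [[0, 0, -0.4], [0, 0, 0]], [[0, 0, -0.54], [0, 0, 0]], [[0, 0, -0.54], [0, 0, 0]], [[0, 0, -0.54], [0, 0, 0]], [[0, 0, -0.54], [0, 0, 0]]])

```text
t: 27.08
position: [642.9, 117.6, 98.4]
eef_rot: [[0.004, 1.0, 0.0], [0.423, -0.002, -0.906], [-0.906, 0.004, -0.423]]
force: [-0.8, -0.1, -0.7]
gripper_width: 87.9
grip_force: 0.0
```

```bash
python3 - <<'E'
from h import *
im,d=ctrl.camera('scene');cv2.imwrite('pics/t2.png',im);W=cloud('scene',d)
p=band(W,(641,27),45,84,97);print('tin rim',len(p),fitc(p,33,(641,27)))
s=ctrl.observe();print(s['t'],f(s['position']),f(s['force']),np.round(s['eef_rot'],3).tolist(),np.round(s['q'],4).tolist())
E
```

```text
tin rim 237 [643.71946914  27.37043789]
27.1333 [643.0, 117.8, 98.4] [-0.2, -1.0, 1.4] [[0.004, 1.0, 0.0], [0.424, -0.001, -0.906], [-0.906, 0.004, -0.424]] [-0.5299, 0.9826, -0.1842, 1.445, 0.9153, 1.6942, -1.0872]
```

View pics/t2.png

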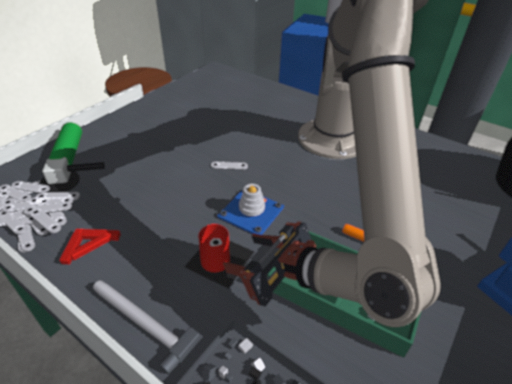

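Request:
drive_tool(moves=[[[0, -0.15, -0.07], [0, 0, 0]], [[0, -0.3, -0.14], [0, 0, 0]], [[0, -0.45, -0.21], [0, 0, 0]], [[0, -0.6, -0.28], [0, 0, 0]], [[0, -0.75, -0.35], [0, 0, 0]], [[0, -0.85, -0.4], [0, 0, 0]], [[0, -0.91, -0.42], [0, 0, 0]], [[0, -0.91, -0.42], [0, 0, 0]], [[0, -0.91, -0.42], [0, 0, 0]]])

```text
t: 27.88
position: [642.3, 26.8, 54.6]
eef_rot: [[0.002, 1.0, -0.0], [0.423, -0.001, -0.906], [-0.906, 0.002, -0.423]]
force: [0.4, 0.7, 0.1]
gripper_width: 88.1
grip_force: 0.0
```

Request:
drive_tool(moves=[[[0, 0, 0], [0, 0, 0]], [[0, 0, 0], [0, 0, 0]], [[0, 0, 0], [0, 0, 0]], [[0, 0, 0], [0, 0, 0]], [[0, 0, 0], [0, 0, 0]], [[0, 0, 0], [0, 0, 0]], [[0, 0, 0], [0, 0, 0]], [[0, 0, 0], [0, 0, 0]], [[0, 0, 0], [0, 0, 0]]], claw=-1, force=40)

```text
t: 28.63
position: [642.4, 26.9, 54.8]
eef_rot: [[0.003, 1.0, 0.0], [0.423, -0.001, -0.906], [-0.906, 0.002, -0.423]]
force: [0.1, 0.9, 1.1]
gripper_width: 68.3
grip_force: 40.0
```

Request:
drive_tool(moves=[[[0, 0, 0.1], [0, 0, 0]], [[0, 0, 0.2], [0, 0, 0]], [[0, 0, 0.4], [0, 0, 0]], [[0, 0, 0.6], [0, 0, 0]], [[0, 0, 0.6], [0, 0, 0]], [[0, 0, 0.6], [0, 0, 0]], [[0, 0, 0.6], [0, 0, 0]]])

```text
t: 29.22
position: [641.9, 26.6, 113.9]
eef_rot: [[0.002, 1.0, -0.0], [0.424, -0.001, -0.906], [-0.906, 0.001, -0.424]]
force: [-0.0, 1.0, -4.2]
gripper_width: 68.1
grip_force: 40.0
```

```bash
python3 - <<'E'
from h import *
im,d=ctrl.camera('scene');cv2.imwrite('pics/t3.png',cv2.resize(im[120:320,140:440],(780,520)));W=cloud('scene',d)
p=band(W,(641,27),50,135,162);print('tin rim',len(p),fitc(p,33,(641,27)),f(np.percentile(p[:,2],[50,95])))
s=ctrl.observe();print(s['t'],f(s['position']),f(s['force']),np.round(s['eef_rot'],3).tolist(),np.round(s['q'],4).tolist(),s['gripper_width'])
E
```

```text
tin rim 446 [642.9893871   26.38420257] [145.0, 153.3]
29.2667 [641.7, 26.6, 113.5] [-0.9, 1.1, -3.8] [[0.001, 1.0, -0.001], [0.423, -0.001, -0.906], [-0.906, 0.0, -0.423]] [-0.4366, 0.9064, -0.1579, 1.5796, 0.9721, 1.5998, -1.0719] 68.54267966917267
```

View pics/t3.png

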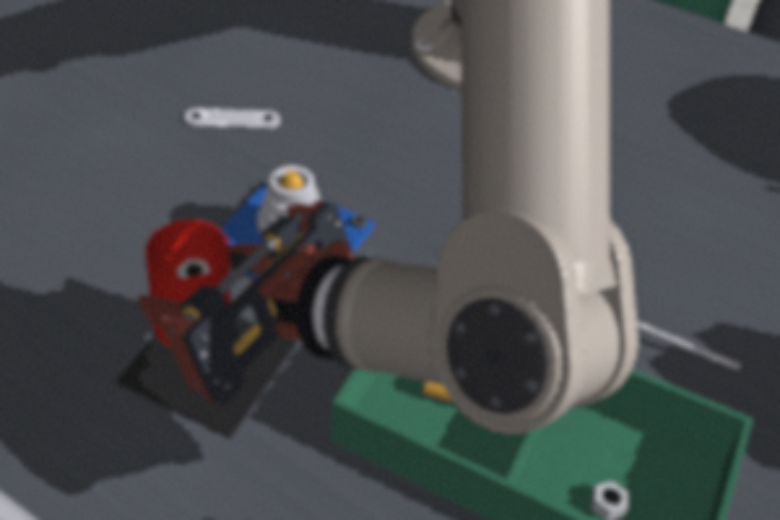

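Request:
drive_tool(moves=[[[0, 0, 0.2], [0, 0, 0]], [[0, 0.1, 0.45], [0, 0, 0]], [[-0.1, 0.4, 0.45], [0, 0, 0]], [[-0.2, 0.7, 0.45], [0, 0, 0]], [[-0.3, 0.98, 0.45], [0, 0, 0]], [[-0.3, 0.98, 0.45], [0, 0, 0]]])

```text
t: 29.77
position: [609.7, 132.7, 156.9]
eef_rot: [[-0.006, 1.0, 0.006], [0.428, 0.008, -0.904], [-0.904, -0.003, -0.428]]
force: [-0.7, 1.1, -4.2]
gripper_width: 68.2
grip_force: 40.0
```

Request:
drive_tool(moves=[[[-0.1, 0.2, 0], [0, 0, 0.03]], [[-0.2, 0.4, 0], [0, 0, 0.06]], [[-0.3, 0.6, 0], [0, 0, 0.09]], [[-0.4, 0.8, 0], [0, 0, 0.12]], [[-0.5, 1, 0], [0, 0, 0.16]], [[-0.5, 1, 0], [0, 0, 0.189]]])

```text
t: 30.27
position: [559.2, 230.9, 157.2]
eef_rot: [[-0.244, 0.821, 0.516], [0.351, 0.57, -0.742], [-0.904, -0.0, -0.428]]
force: [-2.1, 1.6, -5.0]
gripper_width: 68.4
grip_force: 40.0
```

Request:
drive_tool(moves=[[[-0.1, 0.3, 0], [0, 0, 0]], [[-0.3, 0.6, 0], [0, 0, 0]], [[-0.4, 0.9, 0], [0, 0, 0]], [[-0.47, 1, 0], [0, 0, 0]], [[-0.47, 1, 0], [0, 0, 0]], [[-0.47, 1, 0], [0, 0, 0]], [[-0.47, 1, 0], [0, 0, 0]], [[-0.47, 1, 0], [0, 0, 0]]])

```text
t: 30.93
position: [516.2, 322.7, 159.5]
eef_rot: [[-0.234, 0.831, 0.505], [0.35, 0.557, -0.753], [-0.907, 0.001, -0.421]]
force: [0.1, 0.7, -3.6]
gripper_width: 68.8
grip_force: 40.0
```

```bash
python3 - <<'E'
from h import *
from scipy.spatial.transform import Rotation as R
im,d=ctrl.camera('top');cv2.imwrite('pics/t4.png',im);W=cloud('top',d)
s=ctrl.observe();M=s['eef_rot'];print(s['t'],f(s['position']),f(s['force']),np.round(M,3).tolist(),np.round(s['q'],3).tolist(),s['gripper_width'])
for a in(-70,-100,-120,-150):
    z=M[:,2];r=R.from_rotvec(z*np.radians(a));m=r.apply([0,0,1]);print(a,'rotvec/pi',np.round(z*np.radians(a)/np.pi,3),'m',np.round(m,2),'rim',f(s['position']+39.4*m))
E
```

```text
30.9833 [516.1, 322.9, 159.6] [0.5, 0.0, -4.1] [[-0.234, 0.831, 0.505], [0.351, 0.557, -0.753], [-0.907, 0.001, -0.422]] [-0.85, 0.807, -0.356, 1.706, 1.069, 1.678, -1.115] 68.4479053993867
-70 rotvec/pi [-0.197  0.293  0.164] m [0.57 0.68 0.46] rim [538.5, 349.9, 177.7]
-100 rotvec/pi [-0.281  0.418  0.234] m [0.49 0.87 0.03] rim [535.5, 357.2, 161.0]
-120 rotvec/pi [-0.337  0.502  0.281] m [ 0.33  0.91 -0.23] rim [529.2, 358.9, 150.4]
-150 rotvec/pi [-0.421  0.627  0.351] m [-0.02  0.84 -0.53] rim [515.3, 356.2, 138.6]
```

View pics/t4.png

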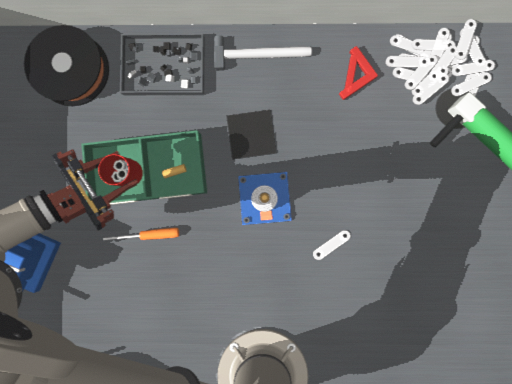

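Request:
drive_tool(moves=[[[0, 0, 0], [-0.281, 0.418, 0.234]], [[0, 0, 0], [-0.281, 0.418, 0.234]], [[0, 0, 0], [-0.281, 0.418, 0.234]], [[0, 0, 0], [-0.281, 0.418, 0.234]], [[0, 0, 0], [-0.281, 0.418, 0.234]], [[0, 0, 0], [-0.281, 0.418, 0.234]], [[0, 0, 0], [-0.281, 0.418, 0.234]], [[0, 0, 0], [-0.281, 0.418, 0.234]], [[0, 0, 0], [-0.281, 0.418, 0.234]], [[0, 0, 0], [-0.281, 0.418, 0.234]], [[0, 0, 0], [-0.281, 0.418, 0.234]], [[0, 0, 0], [-0.281, 0.418, 0.234]], [[0, 0, 0], [-0.281, 0.418, 0.234]], [[0, 0, 0], [-0.281, 0.418, 0.234]], [[0, 0, 0], [-0.281, 0.418, 0.234]], [[0, 0, 0], [-0.281, 0.418, 0.234]], [[0, 0, 0], [-0.281, 0.418, 0.234]]])

```text
t: 32.4
position: [515.7, 324.2, 159.7]
eef_rot: [[-0.78, -0.372, 0.503], [-0.607, 0.252, -0.754], [0.153, -0.893, -0.422]]
force: [-0.1, -0.2, -4.0]
gripper_width: 68.5
grip_force: 40.0
```

Request:
drive_tool(moves=[[[0, 0, 0], [-0.028, 0.042, 0.023]], [[0, 0, 0], [-0.028, 0.042, 0.023]], [[0, 0, 0], [-0.042, 0.063, 0.035]], [[0, 0, 0], [-0.056, 0.084, 0.047]], [[0, 0, 0], [-0.056, 0.084, 0.047]], [[0, 0, 0], [-0.056, 0.084, 0.047]], [[0, 0, 0], [-0.084, 0.126, 0.07]], [[0, 0, 0], [-0.084, 0.126, 0.07]], [[0, 0, 0], [-0.084, 0.126, 0.07]], [[0, 0, 0], [-0.112, 0.167, 0.094]], [[0, 0, 0], [-0.112, 0.167, 0.094]], [[0, 0, 0], [-0.112, 0.167, 0.094]], [[0, 0, 0], [-0.14, 0.209, 0.117]], [[0, 0, 0], [-0.14, 0.209, 0.117]], [[0, 0, 0], [-0.14, 0.209, 0.117]], [[0, 0, 0], [-0.14, 0.209, 0.117]], [[0, 0, 0], [-0.14, 0.209, 0.117]], [[0, 0, 0], [-0.14, 0.209, 0.117]]])

```text
t: 33.9
position: [515.3, 324.8, 159.9]
eef_rot: [[-0.217, -0.836, 0.504], [-0.583, -0.303, -0.754], [0.783, -0.457, -0.422]]
force: [0.1, 0.1, -0.3]
gripper_width: 68.7
grip_force: 40.0
```

```bash
python3 - <<'E'
from h import *
im,d=ctrl.camera('scene');cv2.imwrite('pics/t5.png',cv2.resize(im[150:384,230:512],(723,600)))
s=ctrl.observe();M=s['eef_rot'];print(s['t'],f(s['position']),f(s['force']),np.round(M,3).tolist(),np.round(s['q'],3).tolist(),s['gripper_width'])
E
```

```text
33.95 [515.3, 324.8, 159.8] [-0.2, -0.3, -1.9] [[-0.216, -0.836, 0.504], [-0.583, -0.304, -0.754], [0.783, -0.457, -0.422]] [-0.686, 0.868, -0.606, 1.689, 1.177, 1.828, 1.448] 68.28859171412168
```

View pics/t5.png

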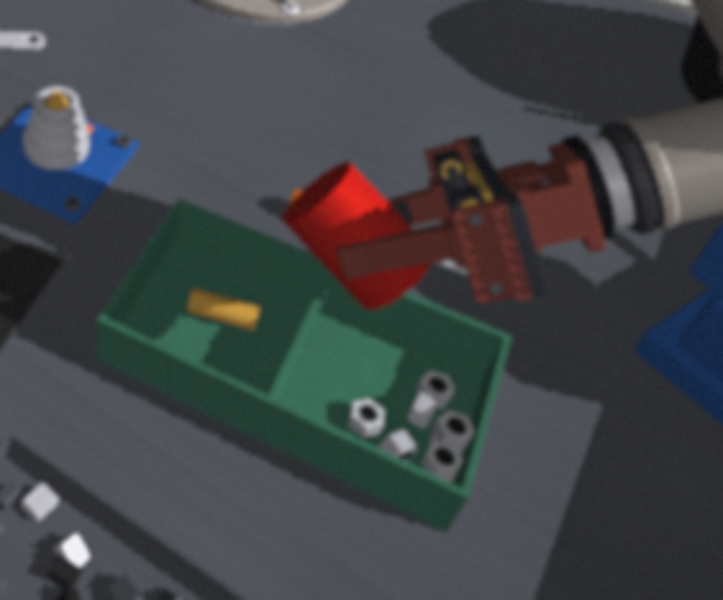

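Request:
drive_tool(moves=[[[0, 0, 0.2], [-0.028, 0.042, 0.023]], [[0, 0, 0], [-0.028, 0.042, 0.023]], [[0, 0, 0.2], [-0.028, 0.042, 0.023]], [[0, 0, 0], [-0.028, 0.042, 0.023]], [[0, 0, 0.2], [-0.028, 0.042, 0.023]], [[0, 0, 0.1], [0, 0, 0]], [[0, 0, 0.1], [0, 0, 0]], [[0, 0, 0.1], [0, 0, 0]], [[0, 0, 0.1], [0, 0, 0]]])

```text
t: 34.7
position: [515.3, 324.8, 169.8]
eef_rot: [[-0.214, -0.837, 0.504], [-0.582, -0.305, -0.754], [0.785, -0.454, -0.422]]
force: [-0.3, -1.4, -2.2]
gripper_width: 68.5
grip_force: 40.0
```

Request:
drive_tool(moves=[[[0, 0, 0], [0.421, -0.627, -0.351]], [[0, 0, 0], [0.421, -0.627, -0.351]], [[0, 0, 0], [0.421, -0.627, -0.351]], [[0, 0, 0], [0.421, -0.627, -0.351]], [[0, 0, 0], [0.421, -0.627, -0.351]], [[0, 0, 0], [0.421, -0.627, -0.351]], [[0, 0, 0], [0.421, -0.627, -0.351]], [[0, 0, 0], [0.421, -0.627, -0.351]], [[0, 0, 0], [0.421, -0.627, -0.351]], [[0, 0, 0], [0.421, -0.627, -0.351]], [[0, 0, 0], [0.421, -0.627, -0.351]], [[0, 0, 0], [0.421, -0.627, -0.351]], [[0, 0, 0], [0.421, -0.627, -0.351]], [[0, 0, 0], [0.421, -0.627, -0.351]], [[0, 0, 0], [0.421, -0.627, -0.351]], [[0, 0, 0], [0.421, -0.627, -0.351]], [[0, 0, 0], [0.421, -0.627, -0.351]], [[0, 0, 0], [0.421, -0.627, -0.351]], [[0, 0, 0], [0.421, -0.627, -0.351]], [[0, 0, 0], [0.421, -0.627, -0.351]]])

```text
t: 36.37
position: [515.2, 324.9, 169.8]
eef_rot: [[-0.325, 0.798, 0.507], [0.287, 0.594, -0.751], [-0.901, -0.099, -0.422]]
force: [-0.8, 0.7, -2.1]
gripper_width: 68.3
grip_force: 40.0
```

Request:
drive_tool(moves=[[[0.1, -0.3, 0], [0, 0, 0]], [[0.3, -0.6, 0], [0, 0, 0]], [[0.4, -0.9, 0], [0, 0, 0]], [[0.47, -1, 0], [0, 0, 0]], [[0.47, -1, 0], [0, 0, 0]], [[0.47, -1, 0], [0, 0, 0]]])

```text
t: 36.87
position: [562.4, 224.8, 169.9]
eef_rot: [[-0.329, 0.797, 0.506], [0.284, 0.595, -0.752], [-0.9, -0.103, -0.423]]
force: [-1.1, -0.2, -0.3]
gripper_width: 68.1
grip_force: 40.0
```

Request:
drive_tool(moves=[[[0.1, -0.2, 0], [0, 0, -0.03]], [[0.2, -0.4, 0], [0, 0, -0.06]], [[0.3, -0.6, 0], [0, 0, -0.09]], [[0.4, -0.8, 0], [0, 0, -0.12]], [[0.5, -1, 0], [0, 0, -0.16]], [[0.5, -1, 0], [0, 0, -0.189]], [[0.5, -1, 0], [0, 0, -0.189]]])

```text
t: 37.45
position: [614.4, 124.3, 169.5]
eef_rot: [[-0.109, 0.994, -0.005], [0.421, 0.041, -0.906], [-0.901, -0.101, -0.423]]
force: [0.1, -0.7, -2.4]
gripper_width: 68.0
grip_force: 40.0
```

```bash
python3 - <<'E'
from h import *
im,d=ctrl.camera('top');W=cloud('top',d);im2,d2=ctrl.camera('scene')
cv2.imwrite('pics/t6.png',np.hstack([cv2.resize(im[80:280,60:300],(480,400)),cv2.resize(im2[200:384,190:450],(320,226),interpolation=cv2.INTER_AREA) if 0 else cv2.resize(im2[220:380,250:410],(400,400))])[:,:800])
s=ctrl.observe();M=s['eef_rot'];print(s['t'],f(s['position']),f(s['force']),np.round(M,3).tolist(),np.round(s['q'],3).tolist(),s['gripper_width'])
p=band(W,(535,307),165,8,46);p=p[p[:,1]>305];print(len(p))
for cam in('top','scene'):
    o=ctrl.trace('nut_1',cam);print(cam,[(round(x['p'],2),x['region'].sum(),np.round(x['bbox']).tolist()) for x in o])
p=band(W,s['position'],45,180,230);print('rim',f(np.percentile(p[:,2],[50,90,98])),fitc(p,33,s['position'][:2]))
c=fitc(p,33,s['position'][:2]);p=band(W,c,27,90,300);print('inside z',f(np.percentile(p[:,2],[2,25,50,75])))
E
```

```text
37.55 [612.1, 127.0, 168.7] [0.1, -0.5, -1.9] [[-0.117, 0.993, 0.003], [0.421, 0.052, -0.906], [-0.9, -0.105, -0.424]] [-0.569, 0.858, -0.172, 1.514, 0.87, 1.735, -0.939] 68.3283069525911
775
top [(0.67, np.int64(354), [137.0, 232.0, 176.0, 242.0]), (0.4, np.int64(50), [102.0, 159.0, 112.0, 169.0])]
scene [(0.75, np.int64(167), [398.0, 312.0, 413.0, 324.0]), (0.64, np.int64(131), [393.0, 324.0, 410.0, 336.0]), (0.49, np.int64(142), [393.0, 295.0, 410.0, 312.0])]
rim [195.0, 207.9, 211.1] [614.49510525 123.12671749]
inside z [117.5, 119.8, 121.0, 122.3]
```

View pics/t6.png

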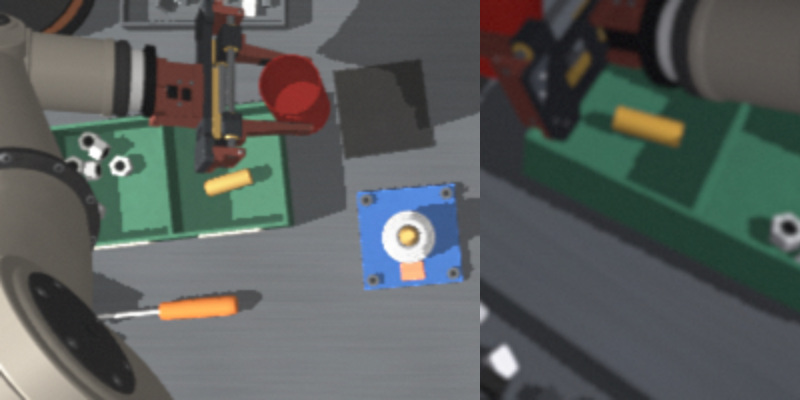

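Request:
drive_tool(moves=[[[0, 0, 0], [0, -0.034, -0.016]], [[0, 0, 0], [0, -0.034, -0.016]], [[0.1, -0.3, 0], [0, -0.034, -0.016]], [[0.2, -0.6, 0], [0, -0.034, -0.016]], [[0.3, -0.98, 0], [0, -0.034, -0.016]], [[0.3, -0.98, 0], [0, -0.034, -0.016]], [[0.3, -0.98, -0.3], [0, -0.034, -0.016]], [[0.3, -0.98, -0.5], [0, -0.034, -0.016]], [[0.3, -0.98, -0.5], [0, -0.034, -0.016]], [[0.3, -0.98, -0.5], [0, -0.034, -0.016]]])

```text
t: 38.48
position: [641.4, 27.7, 119.2]
eef_rot: [[-0.001, 1.0, 0.0], [0.422, 0.001, -0.907], [-0.907, -0.001, -0.422]]
force: [0.0, -0.2, -1.1]
gripper_width: 68.3
grip_force: 40.0
```

```bash
cat > tin.py <<'E'
from h import *
s=ctrl.observe();M=s['eef_rot'];print(s['t'],f(s['position']),f(s['force']),np.round(M,3).tolist(),np.round(s['q'],2).tolist())
im,d=ctrl.camera('scene');W=cloud('scene',d);c=s['position']
hsv=cv2.cvtColor(im,cv2.COLOR_BGR2HSV);red=((hsv[...,0]<6)|(hsv[...,0]>174))&(hsv[...,1]>200)
m=red&(np.hypot(W[...,0]-c[0],W[...,1]-c[1])<60)&(abs(W[...,2]-c[2])<70)
p=W[m];print(len(p),f(np.percentile(p[:,2],[1,50,99])))
# fit cylinder axis to outside+inside walls
def e(x): 
    u=np.array([x[2],x[3],1]);u/=np.linalg.norm(u);v=p-np.array([x[0],x[1],c[2]]);r=np.linalg.norm(v-np.outer(v@u,u),axis=1);return np.minimum(abs(r-34),abs(r-32))
x=least_squares(e,[c[0],c[1],0,0],loss='soft_l1',f_scale=1.5).x;print('axis at tcp height',f(x[:2]),'tilt rad',np.round(x[2:],3))
E
python3 tin.py
```

```text
38.4833 [641.4, 27.7, 119.2] [0.0, -0.2, -1.1] [[-0.001, 1.0, 0.0], [0.422, 0.001, -0.907], [-0.907, -0.001, -0.422]] [-0.47, 0.9, -0.11, 1.58, 0.95, 1.58, -1.05]
647 [94.0, 138.1, 158.8]
axis at tcp height [642.6, 27.7] tilt rad [ 0.001 -0.013]
```

Request:
drive_tool(moves=[[[0, 0, -0.2], [0, 0, 0]], [[0, 0, -0.4], [0, 0, 0]], [[0, 0, -0.5], [0, 0, 0]], [[0, 0, -0.58], [0, 0, 0]], [[0, 0, -0.61], [0, 0, 0]], [[0, 0, -0.63], [0, 0, 0]], [[0, 0, -0.64], [0, 0, 0]], [[0, 0, -0.645], [0, 0, 0]], [[0, 0, -0.645], [0, 0, 0]], [[0, 0, -0.645], [0, 0, 0]]])

```text
t: 39.37
position: [642.5, 26.8, 55.7]
eef_rot: [[0.005, 1.0, -0.0], [0.423, -0.002, -0.906], [-0.906, 0.004, -0.423]]
force: [0.4, -1.0, -1.2]
gripper_width: 68.3
grip_force: 40.0
```

```bash
python3 tin.py
```

```text
39.3667 [642.5, 26.8, 55.7] [0.4, -1.0, -1.2] [[0.005, 1.0, -0.0], [0.423, -0.002, -0.906], [-0.906, 0.004, -0.423]] [-0.47, 0.99, -0.11, 1.56, 0.96, 1.53, -1.12]
621 [24.6, 72.8, 95.9]
axis at tcp height [643.9, 26.3] tilt rad [-0.024  0.013]
```

Request:
drive_tool(moves=[[[0, 0, -0.01], [0, 0, 0]], [[0, 0, -0.01], [0, 0, 0]], [[0, 0, -0.01], [0, 0, 0]]])

```text
t: 39.67
position: [642.6, 26.7, 54.8]
eef_rot: [[0.005, 1.0, -0.0], [0.422, -0.002, -0.907], [-0.907, 0.004, -0.422]]
force: [0.9, 1.1, 2.5]
gripper_width: 68.1
grip_force: 40.0
```

Request:
drive_tool(moves=[[[0, 0, 0], [0, 0, 0]], [[0, 0, 0], [0, 0, 0]], [[0, 0, 0], [0, 0, 0]], [[0, 0, 0], [0, 0, 0]], [[0, 0, 0], [0, 0, 0]], [[0, 0, 0], [0, 0, 0]], [[0, 0.15, 0.07], [0, 0, 0]], [[0, 0.4, 0.19], [0, 0, 0]], [[0, 0.7, 0.33], [0, 0, 0]], [[0, 0.91, 0.42], [0, 0, 0]], [[0, 0.91, 0.42], [0, 0, 0]]], claw=1)

```text
t: 40.58
position: [642.5, 126.0, 97.6]
eef_rot: [[0.003, 1.0, 0.006], [0.429, 0.004, -0.903], [-0.903, 0.005, -0.429]]
force: [-1.3, 0.9, -0.2]
gripper_width: 87.7
grip_force: 0.0
```

Request:
drive_tool(moves=[[[0, 0, 0.35], [0, 0, 0]], [[0, 0, 0.7], [0, 0, 0]], [[0, 0, 1], [0, 0, 0]], [[0, 0, 1], [0, 0, 0]]])

```text
t: 40.92
position: [644.2, 119.3, 202.7]
eef_rot: [[0.012, 1.0, 0.003], [0.426, -0.003, -0.905], [-0.905, 0.012, -0.426]]
force: [1.3, 0.8, -0.0]
gripper_width: 88.4
grip_force: 0.0
```

Request:
drive_tool(moves=[[[-0.3, -0.3, 0.35], [0, 0, 0]], [[-0.6, -0.6, 0.7], [0, 0, 0]], [[-0.8, -0.8, 1], [0, 0, 0]], [[-0.8, -1, 1], [0, 0, 0]], [[-0.8, -1, 1], [0, 0, 0]]])

```text
t: 41.33
position: [560.4, 12.4, 300.8]
eef_rot: [[0.01, 1.0, -0.005], [0.42, -0.009, -0.907], [-0.907, 0.007, -0.42]]
force: [0.5, -0.1, -0.3]
gripper_width: 87.7
grip_force: 0.0
```

Request:
drive_tool(moves=[[[0, -0.35, 0], [0, 0, 0]], [[0, -0.7, 0], [0, 0, 0]], [[0, -1, 0], [0, 0, 0]], [[0, -1, 0], [0, 0, 0]]])

```text
t: 41.67
position: [560.5, -89.1, 297.2]
eef_rot: [[0.008, 1.0, -0.009], [0.418, -0.011, -0.908], [-0.908, 0.003, -0.418]]
force: [-0.0, -0.5, 0.4]
gripper_width: 88.0
grip_force: 0.0
```

Request:
drive_tool(moves=[[[0, -0.35, 0], [0, 0, 0]], [[0, -0.7, 0], [0, 0, 0]], [[0, -1, 0], [0, 0, 0]], [[0, -1, 0], [0, 0, 0]]])

```text
t: 42.0
position: [560.0, -188.7, 297.1]
eef_rot: [[0.008, 1.0, -0.009], [0.419, -0.012, -0.908], [-0.908, 0.003, -0.419]]
force: [-0.3, -1.6, -0.6]
gripper_width: 87.6
grip_force: 0.0
```

```bash
python3 - <<'E'
from h import *
s=ctrl.observe();print(s['t'],f(s['position']),f(s['force']))
I={}
for cam in('top','scene'):
    im,d=ctrl.camera(cam);W=cloud(cam,d);I[cam]=im
    for z in (84,68,52,36):
        p=band(W,(459,-4),45,z-6,z+(3.5 if z==84 else 6));p=p if z!=84 else p[np.hypot(p[:,0]-459,p[:,1]+4)>14]
        if len(p): print(cam,z,len(p),f((p.min(0)+p.max(0))/2),round(float(np.median(p[:,2])),1))
    p=band(W,(642,27),50,84,100);print('rim',len(p),fitc(p,33,(642,27)),f(np.median(p,0)))
    p=band(W,(642,27),45,60,100);print('rim zmax',f(np.percentile(p[:,2],[90,97])))
a=cv2.resize(I['top'][100:260,70:310],(480,320));b=cv2.resize(I['scene'][180:340,190:430],(480,320))
cv2.imwrite('pics/f.png',cv2.resize(np.vstack([cv2.resize(I['top'][120:215,75:185],(690,300)),np.hstack([cv2.resize(I['scene'][280:350,345:430],(345,284)),cv2.resize(I['scene'][180:300,180:325],(345,286))[:284]])]),(690,584)))
cv2.imwrite('pics/full.png',I['top'])
E
```

```text
42.0 [560.0, -188.7, 297.1] [-0.3, -1.6, -0.6]
top 84 126 [457.7, -3.5, 83.2] 83.1
top 68 92 [456.9, -4.6, 68.1] 67.5
top 52 99 [456.0, -4.5, 51.5] 51.6
top 36 112 [457.7, -3.0, 35.8] 35.3
rim 0 [642.  27.] [nan, nan, nan]
  return _methods._mean(a, axis=axis, dtype=dtype,
  ret = um.true_divide(
Traceback (most recent call last):
IndexError: index -1 is out of bounds for axis 0 with size 0
```

```bash
python3 - <<'E'
from h import *
a,_=ctrl.camera('top');b,_=ctrl.camera('scene')
a=cv2.resize(a[20:300,40:440],(400,280));cv2.imwrite('pics/f1.png',np.vstack([cv2.resize(a,(428,300)),cv2.resize(b[140:384,120:468],(428,300))]))
E
```

```text
(no output)
```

View pics/f1.png

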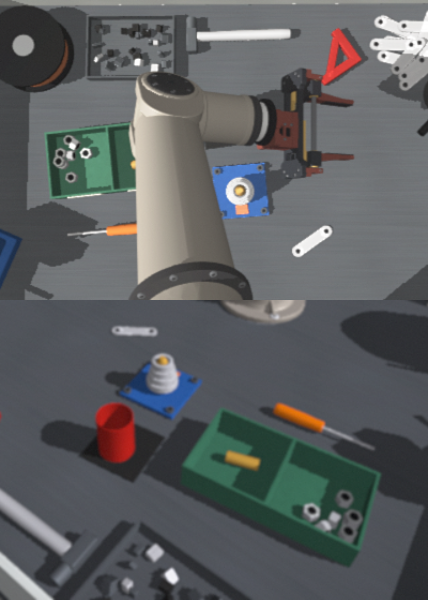

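The rings are stacked and the tin is upright on its mat. In the top view the wrist hides the tin, so I'll move away and do one last check.

Request:
drive_tool(moves=[[[0, -0.35, 0], [0, 0, 0]], [[0, -0.7, 0], [0, 0, 0]], [[0, -1, 0], [0, 0, 0]], [[0, -1, 0], [0, 0, 0]], [[0, -1, 0], [0, 0, 0]], [[0, -1, 0], [0, 0, 0]]])

```text
t: 42.65
position: [563.5, -279.9, 295.7]
eef_rot: [[0.003, 1.0, 0.002], [0.424, 0.001, -0.906], [-0.906, 0.004, -0.424]]
force: [-0.9, 0.1, -0.2]
gripper_width: 87.8
grip_force: 0.0
```

```bash
python3 - <<'E'
from h import *
s=ctrl.observe();print(s['t'],f(s['position']))
a,d=ctrl.camera('top');W=cloud('top',d);b,d2=ctrl.camera('scene');W2=cloud('scene',d2)
for w in(W,W2):
    p=band(w,(642,27),50,84,100);print('rim',len(p),fitc(p,33,(642,27)) if len(p) else 0,f(np.percentile(p[:,2],[5,50,95])) if len(p) else 0)
    p=band(w,(642,27),26,-5,84);print('inside',f(np.percentile(p[:,2],[5,50,95,99])) if len(p) else 0)
    p=band(w,(635,31),100,-3,20);print('mat minmax',f(p.mean(0)))
cv2.imwrite('pics/f2.png',np.hstack([cv2.resize(a[125:210,75:160],(400,400),interpolation=cv2.INTER_CUBIC),cv2.resize(b[270:350,345:425],(400,400),interpolation=cv2.INTER_CUBIC)]))
E
```

```text
42.65 [563.5, -279.9, 295.7]
rim 0 0 0
inside 0
mat minmax [657.4, 111.4, 0.1]
rim 232 [643.89756268  26.2463304 ] [84.6, 90.7, 94.7]
inside 0
mat minmax [649.4, 47.3, 1.7]
```

View pics/f2.png

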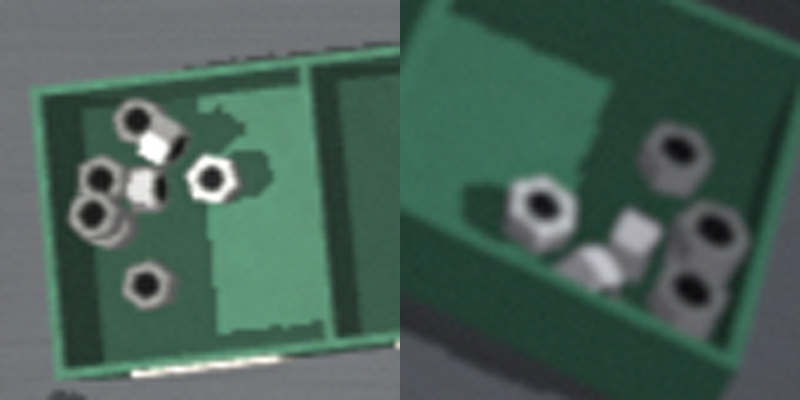

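```bash
python3 -c "
from rig import ctrl
print(ctrl.sign_off())"
```

```text
the job is handed in; nothing more can be done
None
```

The job is handed in, though the sign-off gave no verdict. The pictures show seven hex nuts poured in beside the kept one, the tin seen empty after the pour and now upright on the mat, and all four rings fully home on the post, widest lowest; the screwdriver and link plate were left alone.

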